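Press a plug home, trip the tray and set the block out

ROBOT

A 7-joint arm with a two-finger parallel gripper is mounted at the origin on the work surface. World frame = base frame: x ahead of the robot, y to its left, z up, the work surface at z = 0. Lengths are in m, angles in rad, forces in N, time in s.
With the tool pointing down it reaches from about 0.4 to 0.85 m from the base axis. Payload 10.4 kg.
Tool frame: the origin (TCP) lies at the very end of the fingers, on their centre line; the grasp point (between the pads) lies 19 mm behind it; z points along the fingers, y is the direction in which the jaws open and shut (so a half turn about z gives the same grasp; the last joint's range is limited). The gripper opens to 87 mm and grips with 3 to 60 N. Pads are 19 mm wide; open, the fingers measure 117 mm over their backs; the gripper's body (75 mm by 190 mm) begins 51 mm behind the grasp point.
Start: joints at [1.267, 0.332, -0.065, 1.46, 0.022, 1.35, -0.088], TCP at [0.173, -0.601, 0.223] pointing down, gripper open.
Joint ranges: [-2.6, 2.6], [-0.5, 2.12], [-1.47, 1.34], [0.16, 2.42], [-1.27, 4.41], [0.06, 2.06], [-2.6, 2.6]. Speed limits (rad/s): [2.22, 2.22, 2.79, 2.79, 3.14, 3.14, 3.14].

INTERFACE

Orientations are given as a unit quaternion [x, y, z, w].
In Python, from plant import env, vision gives the robot as it stands. The module is installed in compiled form; this text tells all that it offers.
- The arm moves only by the tool carry_out, never from a script. Its arguments are lists of equal length, an entry for each row: "offset": the shift along the tool's x, y, z in mm, a list of three; "yaw": the turn about the tool's z in rad. A call has exactly 5 rows; each row is the pose to reach, as a shift and turn from the pose commanded when the call began, along the tool's axes at that moment; what a row does not reach only later rows make up. A row lasts 1/10 s, in which the tool goes at most 50 mm and 8.59 degrees, less where a joint would pass 70% of its speed; a pose out of reach is approached as far as the arm can. A call with a gripper value outside its range is refused whole. "claw" is the gripper command: -1 is shut, 1 is fully open, values between are in proportion, set as the call begins (left out, the last holds). The fingers move at their own pace and stop on an object; the grip force is fixed at half the most. Time passes only in rows, so rows that repeat a pose let the fingers close, or fill a call up. It gives the time, the measured TCP pose, the force and the opening at its end, in the units of the state.
- env.get_state(): the state, without advancing time (a new reading comes with each control period).
- vision.read_camera(name): name is "side" or "top"; returns a dict with "frame" (400x640x3 uint8, red, green, blue), "fx", "fy", "cx", "cy" (pixels), "k1" (the pictures are not rectified: a ray, as slopes to the right and down, at radius r is drawn at 1 + k1 r^2 times it, then the intrinsics apply), "position" and "attitude" of the camera in the world. Camera axes: x right, y down, z forward; pixel columns grow to the right and rows downward; lengths in m; the calibration is good to about 2 mm. A picture is of the moment at which its call begins. There is no depth.
- env.hand_in(): hands the job in, once; it reports no verdict.
The state is a dict: "time_s": time; "joint_pos": joint angles; "joint_vel": joint speeds; "joint_torque": joint torques, N m; "tcp_pos": TCP position; "orientation": TCP orientation; "ft_force": force on the tool from outside, world axes, zero at the start; "moment": the same for the moment, N m; "opening": opening from 0.0 (shut) to 1.0 (fully open).
Only numpy, scipy, OpenCV 4.12 (cv2) and the standard library are available. Lean on these libraries where they do the work, as an engineer would, in place of code of your own. Each camera call takes 0.05 s, during which the arm holds its last target.

TASK

Press the wooden plug into the pink foam block by turning the press's flywheel clockwise through exactly one revolution, back to its red pointer. Then push the orange-handled release pin down the access hole in the yellow top to trip the hidden latch so that the tray springs out, and stand the pin back in its stand. Set the pressed block, plug up, in the white outline on the cork board, in line with the finished block, and leave everything else where it stands.

Things in the scene. Friction and masses are not known exactly. Their poses are not given: they have to be found in the camera images.
- wheel (a joint): Flywheel of the press: flat steel disc 150 mm across on an upright axle. Turn in rad, clockwise seen from above (yellow arrow); starts at 0 (home: red rim stripe at the fixed red pointer); one revolution is 6.283. Drag 0.15 N m (0.3 while pressing); stays where left; cannot go back from home. The ram goes down 33 mm in the first half turn and back up in the second.
- wheel_axis (a point): Point on the flywheel's axle at the height of the wheel's top face, 150 mm above the table. Its x axis points from the press's front to its back (the press's yaw): the home position of the crank handle is 55 mm from the axle along minus x.
- crank_grip (a point): Grip point of the flywheel's crank handle: black upright cylinder 24 mm across, 52 mm tall (154 to 206 mm above the table; this point at 185 mm), 55 mm from the axle. It spins freely on its own pin, so it can be held all the way round without turning the hand.
- press: The fixed press. Base plate 200 mm (x) by 370 mm (y); origin on the table, base centre 10 mm further along x; x axis front to back. Its highest fixed part is the green ram head: x 0 to 130, y -90 to -10 mm, top at 190 mm, over the latched tray. Wheel axle at (20, 110) mm, access hole at (-50, -150), latched tray centre at (30, -50). The way over it is free above the crank handle (206 mm).
- tray (a joint): Travel (m) of the press's aluminium tray out of the front of the press (along the press's minus x). It starts at 0, latched in under the ram; once unlatched a spring (3 to 6 N) drives it out to 0.13 within about 1.5 s and keeps it there. It does not need to be pushed back.
- tray_seat (a point): Centre of the tray floor's top, 40 mm above the table; moves with the tray; x axis from the press's front to back. Tray 106 mm (x) by 76 mm (y), lips 10 mm high at front and back, corner stops 6 mm high at the ends of its sides; the middle 70 mm of both sides is open, so the block can be gripped across its width.
- latch (a joint): Travel (m) downwards of the hidden spring latch (orange pad 36 mm square), whose top lies 35 mm below the access hole's mouth at rest (value 0). The tray is freed when it is about 0.010 down; it stops at 0.012 and springs back when let go. Takes 2 to 5 N.
- hole (a point): Centre of the mouth of the access hole: 19 mm across, in the level yellow top (8 mm thick, 70 by 60 mm) of the latch housing at the press's right front, 85 mm above the table. Only the pin's rod goes through it. x axis as the press.
- pin: Release pin, loose, upright in its stand: steel rod 8 mm across, 60 mm long, below an orange handle 22 mm across, 70 mm long; 130 mm in all, 60 g. Origin at the lower tip of the rod, z along the pin to the handle; the handle spans 60 to 130 mm from the tip.
- stand: Fixed grey stand of the pin, 70 by 70 mm, 66 mm high, with a hole 15 mm across right through its middle; the pin's rod stands in it with the handle's shoulder resting on its top, so that the tip is 6 mm above the table. Origin at the centre of its underside.
- block: The workpiece: pink foam block 90 mm (x) by 56 mm (y) by 40 mm high, 80 g, loose, lying in the tray under the ram at the start. Origin at the centre of its underside. Grip it across its 56 mm width.
- plug (a joint): How far (m) the wooden plug (42 by 28 mm) in the middle of the block's top has been pressed in: it starts 9 to 12 mm proud (value 0.003 to 0) and is flush at 0.012. One stroke of the press leaves it within 1 mm of flush.
- board: Fixed cork finishing board 220 mm (x) by 110 mm (y), 6 mm thick. Origin at the centre of its underside. Its plus x half carries the finished block, its minus x half is the free place. It may be on the left or the right of the press, the pin's stand on the other side.
- free_place (a point): Centre of the free place on the board's top, 6 mm above the table: a white outline 106 mm (x) by 75 mm (y).
- finished: An already finished block like the workpiece (pink, 90 by 56 by 40 mm, 60 g, loose) on the other half of the board, its centre 110 mm from the centre of the free place. Origin at the centre of its underside. Leave it alone.
- glue: Bystander: white glue bottle, 54 mm across, 130 mm tall, loose. Origin under its centre, as for all bystanders.
- paint_jar: Bystander: blue paint jar, 60 mm across, 60 mm tall, loose.
- primer_jar: Bystander: amber jar with yellow cap, 52 mm across, 55 mm tall, loose.
- stick_pot: Bystander: white ceramic cup, 72 mm across, 95 mm tall, loose.
- offcut: Bystander: pink foam offcut 100 by 60 by 25 mm, loose.
- batten: Bystander: wooden batten 160 by 18 by 12 mm, loose.
Mind the look-alikes: they are no part of the job. Of the things that look like the pin, the smallest one is meant. What is shaped like the block but green is not meant.

How it is judged:
By the outcome, as a careful person would: the job done as asked, in the order asked, and still so for the second after the job is handed in, with the robot touching nothing.
It also fails if it takes over 72 s, if anything falls off the work surface, if the arm or the gripper's body presses on something with over 40 N, if the wrist force passes 120 N, or if a joint passes its speed limit or range.

## Working session

There is one attempt and no reset: what is moved stays moved. The work goes in short steps, Python scripts to look and compute and a tool call to move; the robot and the scene stay as the last step left them, time stands still between calls to the robot, and variables do not carry over. Pictures are saved under pics/ and viewed, and the job is handed in when it is done.

Besides the shell and the picture viewer there is one more tool, called after "Emit:" in YAML: its name, and indented under it one key for each argument. carry_out: Moves the arm, as the interface text tells. Its arguments: {"type":"object","properties":{"offset":{"type":"array","items":{"type":"array","items":{"type":"number"}}},"yaw":{"type":"array","items":{"type":"number"}},"claw":{"type":"number"}},"required":["offset","yaw"]}

```bash
mkdir -p pics; python3 - <<'E'
from plant import env,vision
import cv2
s=env.get_state();print(s)
for n in("side","top"):
    c=vision.read_camera(n);cv2.imwrite(f"pics/{n}0.png",c["frame"][:,:,::-1]);print(n,{k:v for k,v in c.items() if k!="frame"})
E
```

```text
{'time_s': 0.0, 'joint_pos': array([ 1.26742364,  0.33287649, -0.06471089,  1.4609646 ,  0.02164564,
        1.34990998, -0.08850194]), 'joint_vel': array([ 0.00019363,  0.00054067,  0.00172692,  0.00025865, -0.00090907,
        0.00059831, -0.00133431]), 'joint_torque': array([-5.85537055e-04, -6.23259902e+01,  2.40615837e-02, -3.89899278e+01,
       -6.14486821e-02,  3.97028332e-02,  1.26800146e-04]), 'tcp_pos': array([ 0.17305958, -0.60014455,  0.22173999]), 'orientation': array([ 9.90158957e-01,  1.39945369e-01, -1.56434542e-04, -7.13823142e-04]), 'ft_force': array([-0.56454201,  0.58810064,  0.72981012]), 'moment': array([ 0.00507834,  0.00879273, -0.04212783]), 'opening': 0.9975025882846243}
side {'fx': 504.23347375144823, 'fy': 504.23347375144823, 'cx': 312.6893856564982, 'cy': 198.10794485984604, 'k1': -0.107170824506888, 'position': array([0.41639085, 0.92696157, 0.82894224]), 'attitude': array([-0.05027683,  0.893226  , -0.44517081,  0.03798026])}
top {'fx': 376.872915915515, 'fy': 376.872915915515, 'cx': 315.01636773576706, 'cy': 200.35939022442622, 'k1': 0.027602654703868763, 'position': array([ 0.45080022, -0.00724831,  1.19460365]), 'attitude': array([-0.70447466,  0.70872202, -0.02470472,  0.02860472])}
```

View pics/side0.png

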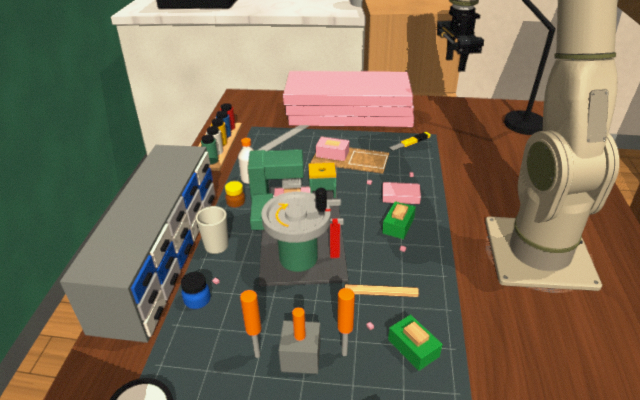

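View pics/top0.png

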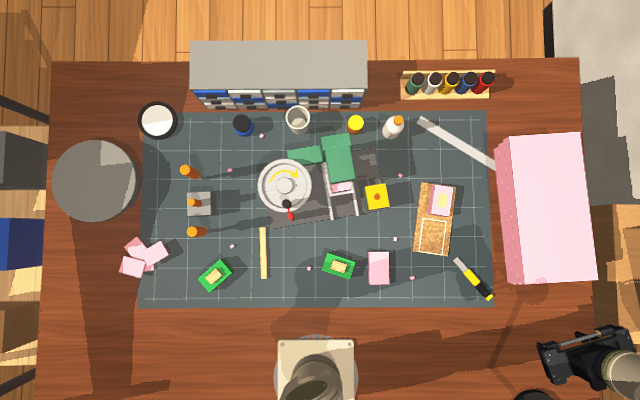

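```bash
cat > h.py <<'E'
from plant import env,vision
import cv2,numpy as np
from scipy.spatial.transform import Rotation as R
def cam(n):
    c=vision.read_camera(n); c["img"]=np.ascontiguousarray(c["frame"][:,:,::-1]); return c
def K(c): return np.array([[c["fx"],0,c["cx"]],[0,c["fy"],c["cy"]],[0,0,1]]),np.array([c["k1"],0,0,0,0.])
def ray(c,uv):
    k,d=K(c);p=cv2.undistortPoints(np.array(uv,float).reshape(-1,1,2),k,d).reshape(-1,2)
    return R.from_quat(c["attitude"]).apply(np.c_[p,np.ones(len(p))])
def plane(c,uv,z):
    r=ray(c,uv);o=c["position"];return o+r*((z-o[2])/r[:,2])[:,None]
def proj(c,P):
    k,d=K(c);Rm=R.from_quat(c["attitude"]).as_matrix()
    q=(np.atleast_2d(P)-c["position"])@Rm
    return cv2.projectPoints(q,np.zeros(3),np.zeros(3),k,d)[0].reshape(-1,2)
def tri(c1,u1,c2,u2):
    A=0;b=0;rs=[]
    for c,u in((c1,u1),(c2,u2)):
        r=ray(c,u)[0];r/=np.linalg.norm(r);M=np.eye(3)-np.outer(r,r);A=A+M;b=b+M@c["position"];rs.append(M)
    x=np.linalg.solve(A,b);g=[np.linalg.norm(M@(x-c["position"])) for M,c in zip(rs,(c1,c2))]
    return x,sum(g)
def crop(img,x0,y0,x1,y1,s,name):
    cv2.imwrite("pics/"+name,cv2.resize(img[y0:y1,x0:x1],None,fx=s,fy=s,interpolation=cv2.INTER_CUBIC))
E
python3 - <<'E'
from h import *
t=cv2.imread("pics/top0.png");s=cv2.imread("pics/side0.png")
crop(t,235,110,405,240,4.6,"t_press.png");crop(s,230,140,420,290,4,"s_press.png")
crop(t,150,150,310,250,5,"t_pins.png");crop(s,230,280,370,380,5.5,"s_pins.png");crop(t,350,160,510,270,5,"t_board.png")
E
```

```text
(no output)
```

View pics/t_press.png

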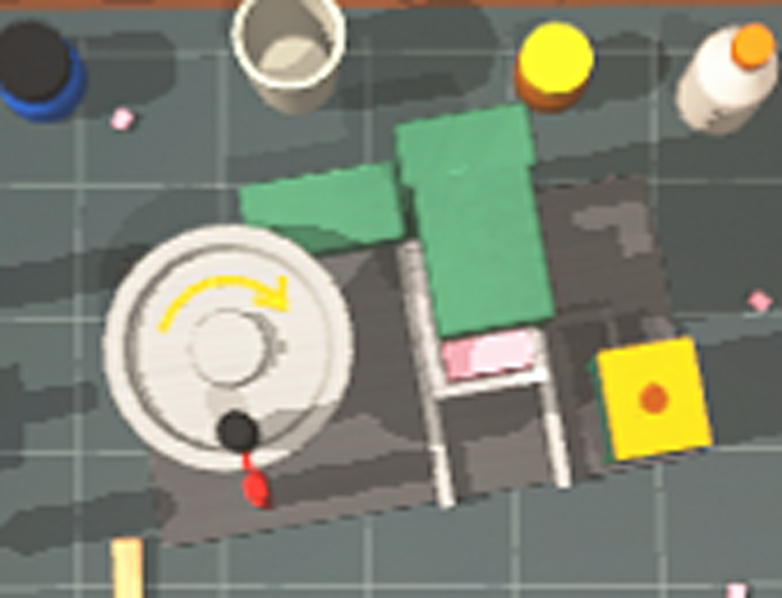

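View pics/s_press.png

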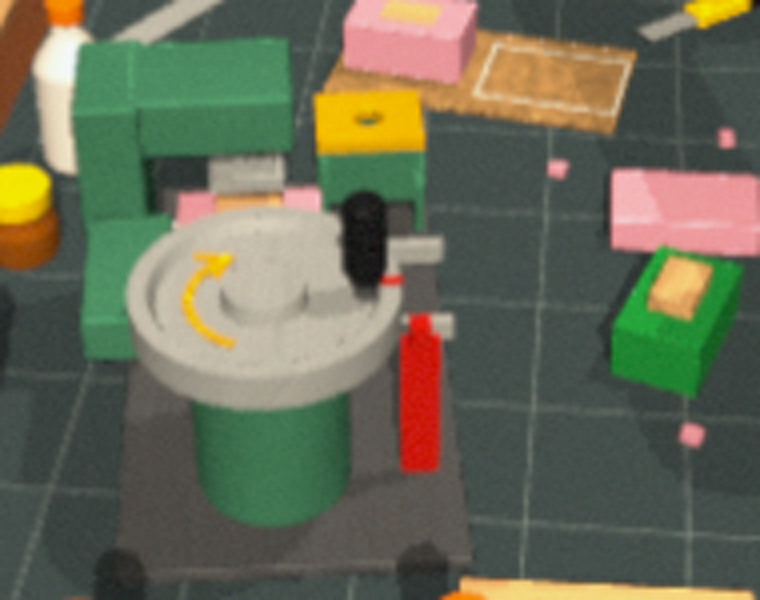

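View pics/t_pins.png

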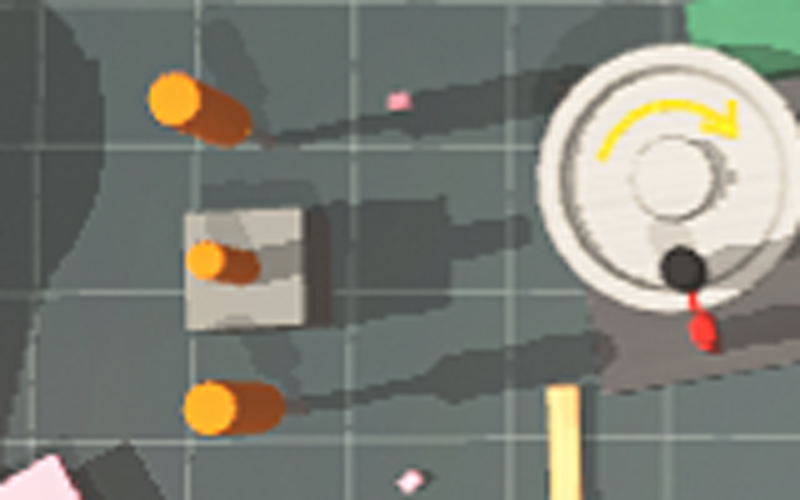

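View pics/s_pins.png

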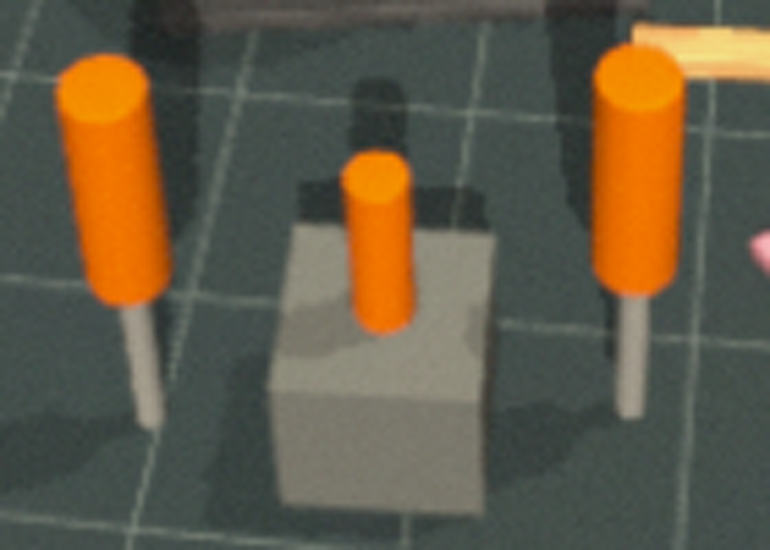

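View pics/t_board.png

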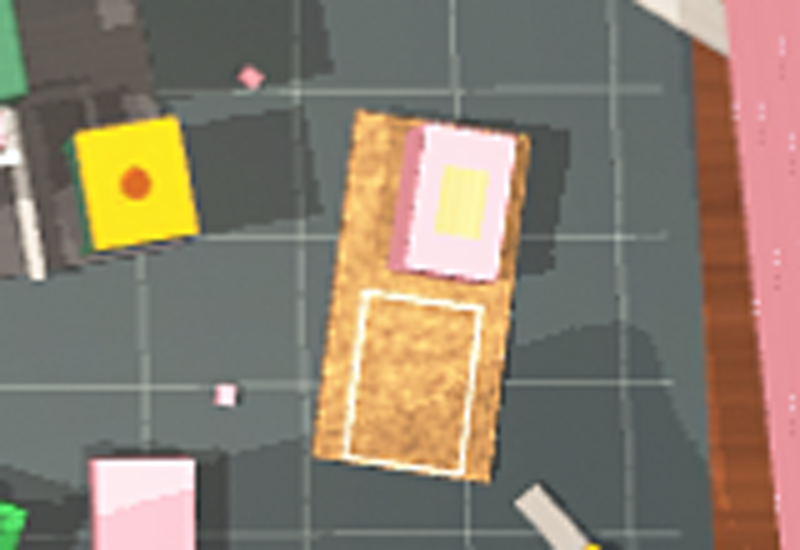

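```bash
cat > m1.py <<'E'
from h import *
t=cam("top");s=cam("side")
def mask(c,lo,hi,box):
    hsv=cv2.cvtColor(c["img"],cv2.COLOR_BGR2HSV);m=cv2.inRange(hsv,np.array(lo),np.array(hi))
    o=np.zeros_like(m);x0,y0,x1,y1=box;o[y0:y1,x0:x1]=m[y0:y1,x0:x1];return o
def big(m):
    cs,_=cv2.findContours(m,cv2.RETR_EXTERNAL,cv2.CHAIN_APPROX_NONE);return max(cs,key=cv2.contourArea)
def rect(c,cont,z):
    P=plane(c,cont.reshape(-1,2),z)[:,:2]
    r=cv2.minAreaRect((P*1000).astype(np.float32)); return np.round(r[0],1),np.round(r[1],1),r[2]
print("yellow top",rect(t,big(mask(t,(24,150,150),(35,255,255),(350,170,400,220))),.085))
print("yellow side",rect(s,big(mask(s,(18,150,190),(35,255,255),(300,155,345,190))),.085))
print("stand top",rect(t,big(mask(t,(0,0,120),(40,60,255),(180,185,220,222))),.066))
wh=big(mask(t,(0,0,140),(60,60,255),(250,150,320,225)))
P=plane(t,wh.reshape(-1,2),.15)[:,:2]*1000;h=cv2.convexHull(P.astype(np.float32));print("wheel",cv2.minEnclosingCircle(h),cv2.fitEllipse(h))
for nm,box in(("small",(184,190,206,215)),("bigL",(176,160,203,182)),("bigR",(183,222,210,240))):
    c=big(mask(t,(8,200,225),(25,255,255),box)).reshape(-1,2);print(nm,c.mean(0),plane(t,[c.mean(0)],.136 if nm=="small" else .19)*1000,len(c))
c=big(mask(t,(0,0,0),(180,255,75),(278,195,296,213)));print("handle px",cv2.boundingRect(c));u=cv2.minEnclosingCircle(c);print(u,plane(t,[u[0]],.206)*1000)
m=mask(t,(8,70,80),(25,255,255),(405,175,465,260));print("board",rect(t,big(m),.006))
m=mask(t,(150,8,150),(180,120,255),(425,175,460,222));c=big(m);print("fin",rect(t,c,.046))
# outline
x0,y0,x1,y1=408,210,460,260
hsv=cv2.cvtColor(t["img"],cv2.COLOR_BGR2HSV);m=mask(t,(0,0,195),(180,95,255),(412,214,452,258));print("outline",rect(t,cv2.findNonZero(m),.006),m.sum()//255)
hm=mask(t,(0,150,80),(20,255,220),(370,190,385,204));c=big(hm);print("hole",c.reshape(-1,2).mean(0),plane(t,[c.reshape(-1,2).mean(0)],.085)*1000)
E
python3 m1.py
```

```text
yellow top (array([ 545.3, -183.6]), array([69.8, 59.6]), 9.976654052734375)
yellow side (array([ 547.1, -181.9]), array([68.9, 72.8]), 7.4418864250183105)
stand top (array([530.2, 348.1]), array([71.2, 68.9]), 1.143179178237915)
wheel ((573.5183715820312, 84.44120788574219), 76.57621765136719) ((572.9103393554688, 84.09273529052734), (149.75765991210938, 152.151123046875), 1.5047894716262817)
small [191.  201.5] [[529.75302564 347.27373961 136.        ]] 18
bigL [184.64 169.36] [[612.39826136 347.78145555 190.        ]] 25
bigR [191.53846154 231.11538462] [[446.91234549 326.21231078 190.        ]] 26
handle px (283, 200, 8, 8)
((286.5, 203.5), 4.301262855529785) [[517.69281428  73.03046685 206.        ]]
board (array([ 481.3, -373.1]), array([112.1, 220.8]), 81.3119125366211)
fin (array([ 535.7, -380.9]), array([62.6, 91. ]), 80.14977264404297)
outline (array([ 436.3, -374.5]), array([ 92.7, 130.9]), 80.854248046875) 191
hole [379. 196.] [[ 546.37320876 -190.19412514   85.        ]]
```

Candidates for the pin are the orange tools at top px (185,169) and (192,231), which are large and stand free on the mat, and (191,202), the smallest, in the grey stand. The close crop confirms the small one in the stand. Blocks: the workpiece is in the tray at (342,187), the finished one at (440,200). The green ones at (215,275) and (338,265) are decoys.

```bash
cat > m2.py <<'E'
from h import *
t=cam("top");s=cam("side")
def tm(uv): return np.array(uv,float)
# crop coords -> px
T=lambda x,y:(150+x/5,150+y/5); S=lambda x,y:(230+x/5.5,280+y/5.5)
for n,a,b in(("bigL? (top upper)",T(175,97),S(104,88)),("bigR",T(210,408),S(640,76)),("small",T(206,259),S(377,178))):
    for pair in((a,b),):print(n,tri(t,a,s,b))
print("bigupper vs right",tri(t,T(175,97),s,S(640,76)))
P=lambda x,y:(235+x/4.6,110+y/4.6);Q=lambda x,y:(230+x/4,140+y/4)
print("crank",tri(t,P(239,430),s,Q(363,202)))
print("axle hub side?",plane(s,[Q(264,303)],.15))
print("hole side",plane(s,[Q(369,119)],.085), "corners",plane(s,[Q(314,94),Q(421,90),Q(425,147),Q(318,156)],.085).mean(0))
print("pointer top",tri(t,P(257,490),s,Q(420,325)))
print("stand side",plane(s,[S(292,225),S(495,236),S(486,400),S(270,390)],.066).mean(0))
E
python3 m2.py
```

```text
bigL? (top upper) (array([0.61502502, 0.35305032, 0.17225606]), np.float64(0.00022302175705561742))
bigR (array([0.44635024, 0.33072175, 0.17270715]), np.float64(0.0016359489232526483))
small (array([0.52957493, 0.34761157, 0.13342279]), np.float64(0.0009635789983276836))
bigupper vs right (array([0.52701634, 0.34464016, 0.20647519]), np.float64(0.1638785496436776))
crank (array([0.51919205, 0.07227318, 0.20150776]), np.float64(0.0022904719598263075))
axle hub side? [[0.57153791 0.09832587 0.15      ]]
hole side [[ 0.54605213 -0.1797477   0.085     ]] corners [ 0.54543045 -0.17729434  0.085     ]
pointer top (array([0.48828292, 0.06793407, 0.11615222]), np.float64(0.0038592034605067407))
stand side [0.52978002 0.34850266 0.066     ]
```

```bash
cat >> h.py <<'E'
def go(*wps,ang=None):
    "world mm targets -> tool offsets from the measured pose"
    s=env.get_state();p=s["tcp_pos"]*1000;Rm=R.from_quat(s["orientation"]);th=np.degrees(np.arctan2(*Rm.as_matrix()[[1,0],0]))
    print("t",round(s["time_s"],2),"tcp",p.round(1),"ang",round(th,2),"open",round(s["opening"],3),"F",s["ft_force"].round(1))
    for w in wps: print(w,"->",Rm.inv().apply(np.array(w)-p).round(1))
    if ang is not None: print("yaw",round(-np.radians((ang-th+180)%360-180),4))
E
python3 - <<'E'
from h import *
go((300,-400,260),(430,-150,260),(518.5,74,260),ang=9.4)
E
```

```text
t 0.3 tcp [ 173.2 -600.4  222.3] ang 16.09 open 1.004 F [-0.3  0.  -0.2]
(300, -400, 260) -> [ 177.4 -157.4  -37.6]
(430, -150, 260) -> [ 371.6 -361.6  -37.6]
(518.5, 74, 260) -> [ 518.7 -552.3  -37.5]
yaw 0.1168
```

Emit:
carry_out:
  offset:
    - [35,-31,-15]
    - [71,-63,-30]
    - [106,-94,-38]
    - [142,-126,-38]
    - [177,-157,-38]
  yaw: [0,0.03,0.06,0.09,0.117]
  claw: 1

```text
time_s: 0.8
tcp_pos: [0.3007, -0.3989, 0.261]
orientation: [0.997, 0.081, 0.0, 0.001]
ft_force: [0.8, 0.8, -0.4]
opening: 1.002
```

```bash
python3 - <<'E'
from h import *
go((430,-150,262),(518.5,74,262),ang=9.4)
E
```

```text
t 0.8 tcp [ 300.7 -398.9  261. ] ang 9.32 open 1.002 F [ 0.8  0.8 -0.4]
(430, -150, 262) -> [ 167.9 -224.6   -1.2]
(518.5, 74, 262) -> [ 291.5 -431.3   -1.3]
yaw -0.0014
```

Tracking is good.

Emit:
carry_out:
  offset:
    - [29,-39,0]
    - [57,-77,0]
    - [86,-116,0]
    - [115,-156,0]
    - [140,-190,0]
  yaw: [0,0,0,0,0]

```text
time_s: 1.3
tcp_pos: [0.4077, -0.1878, 0.2608]
orientation: [0.997, 0.082, 0.0, 0.0]
ft_force: [0.7, -0.9, 0.3]
opening: 0.999
```

```bash
python3 - <<'E'
from h import *
go((518.5,74,262),ang=9.4)
E
```

```text
t 1.3 tcp [ 407.7 -187.8  260.8] ang 9.45 open 0.999 F [ 0.7 -0.9  0.3]
(518.5, 74, 262) -> [ 152.3 -240.1   -1.3]
yaw 0.0008
```

Emit:
carry_out:
  offset:
    - [25,-40,0]
    - [51,-80,0]
    - [76,-120,0]
    - [102,-160,0]
    - [127,-200,0]
  yaw: [0,0,0,0,0]

```text
time_s: 1.8
tcp_pos: [0.5001, 0.0294, 0.2609]
orientation: [0.997, 0.082, 0.0, 0.0]
ft_force: [1.1, -1.1, -0.7]
opening: 0.997
```

Emit:
carry_out:
  offset:
    - [15,-22,0]
    - [25,-40,0]
    - [25,-40,0]
    - [25,-40,0]
    - [25,-40,0]
  yaw: [0,0,0,0,0]

```text
time_s: 2.3
tcp_pos: [0.5176, 0.0699, 0.2605]
orientation: [0.997, 0.081, -0.0, 0.0]
ft_force: [0.5, -0.9, -0.1]
opening: 0.999
```

```bash
python3 - <<'E'
from h import *
go((518.5,74,230),(518.5,74,166),ang=9.4)
t=cam("top");s=cam("side");crop(t["img"],235,110,405,240,4.6,"t1.png");crop(s["img"],230,100,420,250,4,"s1.png")
E
```

```text
t 2.3 tcp [517.6  69.9 260.5] ang 9.3 open 0.999 F [ 0.5 -0.9 -0.1]
(518.5, 74, 230) -> [ 1.5 -3.9 30.5]
(518.5, 74, 166) -> [ 1.6 -4.  94.5]
yaw -0.0018
```

View pics/s1.png

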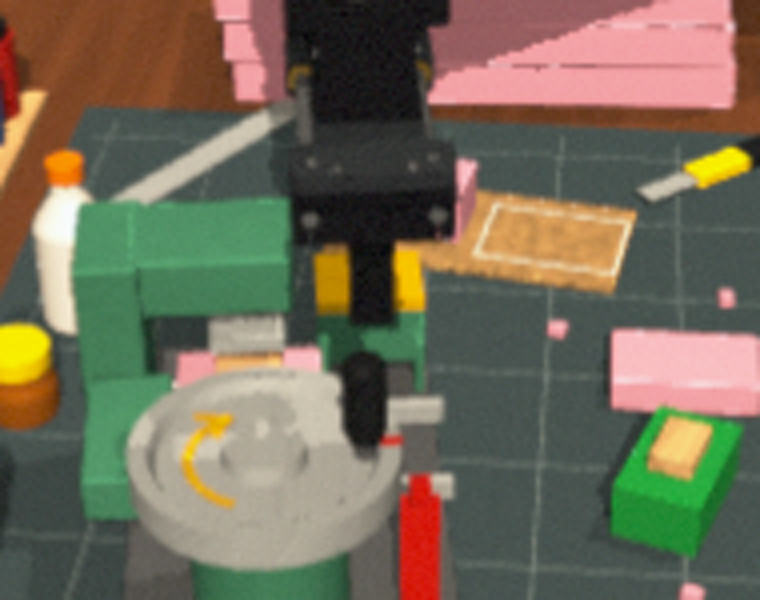

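View pics/t1.png

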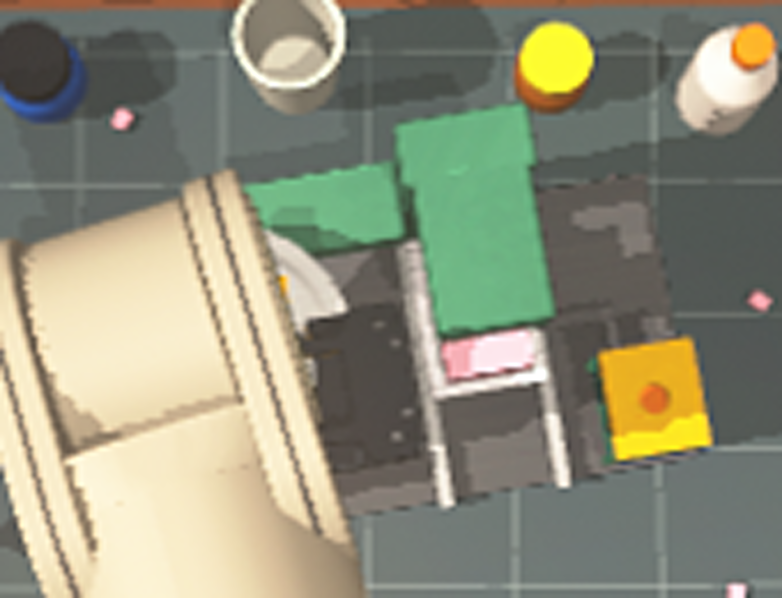

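Emit:
carry_out:
  offset:
    - [1.5,-4,15]
    - [1.5,-4,38]
    - [1.5,-4,62]
    - [1.5,-4,86]
    - [1.5,-4,94.5]
  yaw: [0,0,0,0,0]

```text
time_s: 2.9
tcp_pos: [0.517, 0.0749, 0.1631]
orientation: [0.997, 0.082, -0.002, 0.0]
ft_force: [-0.7, -0.4, -0.2]
opening: 1.002
```

Emit:
carry_out:
  offset:
    - [0,0,0]
    - [0,0,0]
    - [0,0,0]
    - [0,0,0]
    - [0,0,0]
  yaw: [0,0,0,0,0]
  claw: -1

```text
time_s: 3.4
tcp_pos: [0.5189, 0.0754, 0.1666]
orientation: [0.997, 0.082, 0.001, 0.0]
ft_force: [0.7, 0.0, 0.3]
opening: 0.631
```

```bash
python3 - <<'E'
from h import *
go((518.5,74,166),ang=9.4)
s=env.get_state();print(s["moment"])
s=cam("side");crop(s["img"],230,130,420,280,4,"s2.png")
E
```

```text
t 3.4 tcp [518.9  75.4 166.6] ang 9.38 open 0.631 F [0.7 0.  0.3]
(518.5, 74, 166) -> [-0.6  1.3  0.6]
yaw -0.0004
[-0.00388385 -0.00807866 -0.03069592]
```

View pics/s2.png

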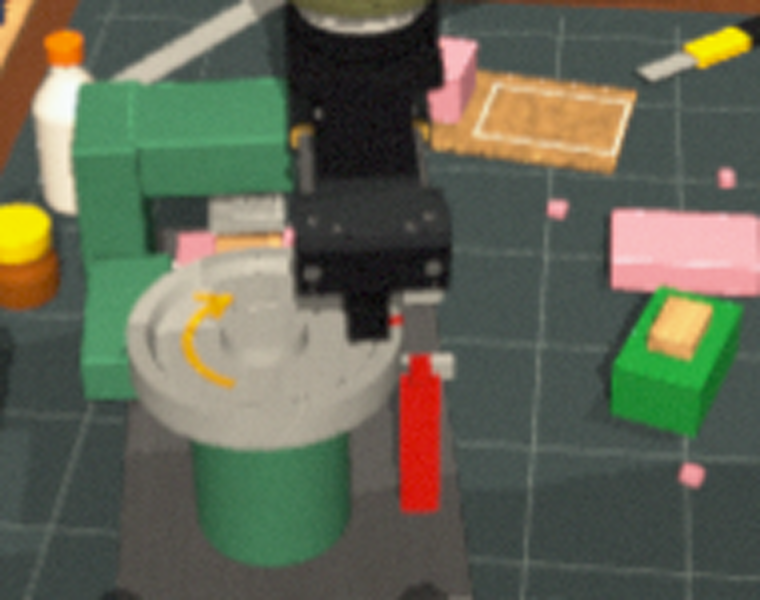

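Emit:
carry_out:
  offset:
    - [0,0,0]
    - [0,0,0]
    - [0,0,0]
    - [0,0,0]
    - [0,0,0]
  yaw: [0,0,0,0,0]

```text
time_s: 3.95
tcp_pos: [0.5186, 0.0753, 0.1661]
orientation: [0.997, 0.082, 0.0, 0.0]
ft_force: [-0.1, -2.1, -0.3]
opening: 0.271
```

Emit:
carry_out:
  offset:
    - [0,0,0]
    - [0,0,0]
    - [0,0,0]
    - [0,0,0]
    - [0,0,0]
  yaw: [0,0,0,0,0]

```text
time_s: 4.45
tcp_pos: [0.5186, 0.0753, 0.166]
orientation: [0.997, 0.082, 0.0, 0.0]
ft_force: [0.6, -2.1, 0.5]
opening: 0.269
```

```bash
python3 - <<'E'
from h import *
go((518.5,74,166),ang=9.4)
s=env.get_state();print(s["moment"])
E
```

```text
t 4.45 tcp [518.6  75.3 166. ] ang 9.38 open 0.269 F [ 0.6 -2.1  0.5]
(518.5, 74, 166) -> [-0.3  1.3  0. ]
yaw -0.0004
[-0.27496614 -0.03801147  0.04141558]
```

```bash
python3 - <<'E'
import numpy as np
for k in range(0,360,30):
    th=np.radians(k+np.arange(0,31,6));x=55*(1-np.cos(th));y=-55*np.sin(th)
    print(k,[[round(a-x[0],1),round(b-y[0],1),0] for a,b in zip(x[1:],y[1:])])
E
```

```text
0 [[np.float64(0.3), np.float64(-5.7), 0], [np.float64(1.2), np.float64(-11.4), 0], [np.float64(2.7), np.float64(-17.0), 0], [np.float64(4.8), np.float64(-22.4), 0], [np.float64(7.4), np.float64(-27.5), 0]]
30 [[np.float64(3.1), np.float64(-4.8), 0], [np.float64(6.8), np.float64(-9.3), 0], [np.float64(10.8), np.float64(-13.4), 0], [np.float64(15.3), np.float64(-17.0), 0], [np.float64(20.1), np.float64(-20.1), 0]]
60 [[np.float64(5.1), np.float64(-2.6), 0], [np.float64(10.5), np.float64(-4.7), 0], [np.float64(16.1), np.float64(-6.2), 0], [np.float64(21.8), np.float64(-7.1), 0], [np.float64(27.5), np.float64(-7.4), 0]]
90 [[np.float64(5.7), np.float64(0.3), 0], [np.float64(11.4), np.float64(1.2), 0], [np.float64(17.0), np.float64(2.7), 0], [np.float64(22.4), np.float64(4.8), 0], [np.float64(27.5), np.float64(7.4), 0]]
120 [[np.float64(4.8), np.float64(3.1), 0], [np.float64(9.3), np.float64(6.8), 0], [np.float64(13.4), np.float64(10.8), 0], [np.float64(17.0), np.float64(15.3), 0], [np.float64(20.1), np.float64(20.1), 0]]
150 [[np.float64(2.6), np.float64(5.1), 0], [np.float64(4.7), np.f
[... 710 characters left out ...]
oat64(7.1), 0], [np.float64(-27.5), np.float64(7.4), 0]]
270 [[np.float64(-5.7), np.float64(-0.3), 0], [np.float64(-11.4), np.float64(-1.2), 0], [np.float64(-17.0), np.float64(-2.7), 0], [np.float64(-22.4), np.float64(-4.8), 0], [np.float64(-27.5), np.float64(-7.4), 0]]
300 [[np.float64(-4.8), np.float64(-3.1), 0], [np.float64(-9.3), np.float64(-6.8), 0], [np.float64(-13.4), np.float64(-10.8), 0], [np.float64(-17.0), np.float64(-15.3), 0], [np.float64(-20.1), np.float64(-20.1), 0]]
330 [[np.float64(-2.6), np.float64(-5.1), 0], [np.float64(-4.7), np.float64(-10.5), 0], [np.float64(-6.2), np.float64(-16.1), 0], [np.float64(-7.1), np.float64(-21.8), 0], [np.float64(-7.4), np.float64(-27.5), 0]]
```

Emit:
carry_out:
  offset:
    - [0.3,-5.7,0]
    - [1.2,-11.4,0]
    - [2.7,-17,0]
    - [4.8,-22.4,0]
    - [7.4,-27.5,0]
  yaw: [0,0,0,0,0]

```text
time_s: 4.95
tcp_pos: [0.5218, 0.104, 0.1661]
orientation: [0.997, 0.082, 0.0, 0.0]
ft_force: [3.8, -5.4, -0.9]
opening: 0.273
```

```bash
python3 - <<'E'
from h import *
go((530.4,101,166))
s=env.get_state();print(s["moment"])
s=cam("side");crop(s["img"],230,130,420,280,4,"s3.png")
E
```

```text
t 4.95 tcp [521.8 104.  166.1] ang 9.38 open 0.273 F [ 3.8 -5.4 -0.9]
(530.4, 101, 166) -> [8.  4.3 0.1]
[-1.12624925 -0.8490041  -0.03951802]
```

View pics/s3.png

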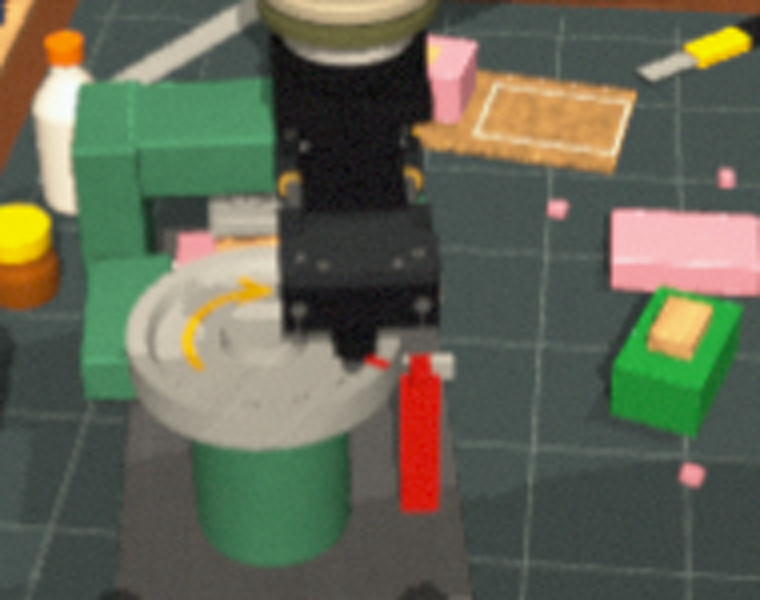

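Emit:
carry_out:
  offset:
    - [3.1,-4.8,0]
    - [6.8,-9.3,0]
    - [10.8,-13.4,0]
    - [15.3,-17,0]
    - [20.1,-20.1,0]
  yaw: [0,0,0,0,0]

```text
time_s: 5.5
tcp_pos: [0.5383, 0.1264, 0.1661]
orientation: [0.997, 0.081, -0.0, 0.001]
ft_force: [0.8, -7.2, 2.5]
opening: 0.266
```

Emit:
carry_out:
  offset:
    - [5.1,-2.6,0]
    - [10.5,-4.7,0]
    - [16.1,-6.2,0]
    - [21.8,-7.1,0]
    - [27.5,-7.4,0]
  yaw: [0,0,0,0,0]

```text
time_s: 6.0
tcp_pos: [0.5637, 0.1378, 0.166]
orientation: [0.997, 0.081, -0.001, 0.001]
ft_force: [-3.0, -6.7, 5.8]
opening: 0.264
```

Emit:
carry_out:
  offset:
    - [5.7,0.3,0]
    - [11.4,1.2,0]
    - [17,2.7,0]
    - [22.4,4.8,0]
    - [27.5,7.4,0]
  yaw: [0,0,0,0,0]

```text
time_s: 6.5
tcp_pos: [0.591, 0.1357, 0.166]
orientation: [0.997, 0.082, -0.002, 0.001]
ft_force: [-10.7, -6.0, 7.9]
opening: 0.269
```

Emit:
carry_out:
  offset:
    - [4.8,3.1,0]
    - [9.3,6.8,0]
    - [13.4,10.8,0]
    - [17,15.3,0]
    - [20.1,20.1,0]
  yaw: [0,0,0,0,0]

```text
time_s: 7.0
tcp_pos: [0.6132, 0.1213, 0.166]
orientation: [0.997, 0.083, -0.002, -0.001]
ft_force: [-11.0, -0.6, 7.7]
opening: 0.262
```

Emit:
carry_out:
  offset:
    - [2.6,5.1,0]
    - [4.7,10.5,0]
    - [6.2,16.1,0]
    - [7.1,21.8,0]
    - [7.4,27.5,0]
  yaw: [0,0,0,0,0]

```text
time_s: 7.5
tcp_pos: [0.6262, 0.0974, 0.1661]
orientation: [0.996, 0.084, -0.0, -0.002]
ft_force: [-1.4, 6.9, 0.5]
opening: 0.27
```

```bash
python3 - <<'E'
from h import *
go((627.5,93.3,166))
s=env.get_state();print(s["moment"])
s=cam("side");crop(s["img"],230,130,420,280,4,"s4.png")
E
```

```text
t 7.5 tcp [626.2  97.4 166.1] ang 9.59 open 0.27 F [-1.4  6.9  0.5]
(627.5, 93.3, 166) -> [0.6 4.3 0.1]
[ 1.4422816   0.31376533 -0.03984391]
```

View pics/s4.png

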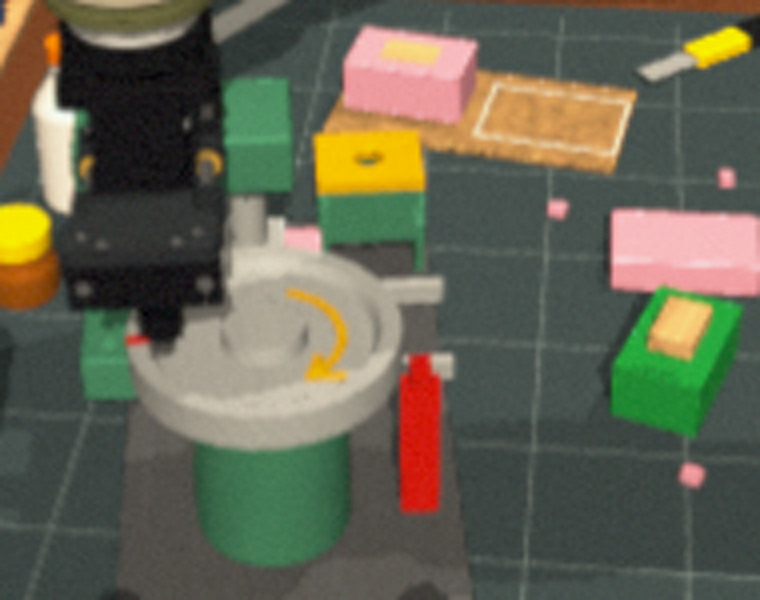

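The wheel is at about a half turn with the ram down, and the red stripe is at the back (crop 135,340). Continuing with the second half.

Emit:
carry_out:
  offset:
    - [-0.3,5.7,0]
    - [-1.2,11.4,0]
    - [-2.7,17,0]
    - [-4.8,22.4,0]
    - [-7.4,27.5,0]
  yaw: [0,0,0,0,0]

```text
time_s: 8.05
tcp_pos: [0.6252, 0.0666, 0.1661]
orientation: [0.997, 0.082, 0.001, -0.001]
ft_force: [5.7, 1.4, -2.9]
opening: 0.27
```

Emit:
carry_out:
  offset:
    - [-3.1,4.8,0]
    - [-6.8,9.3,0]
    - [-10.8,13.4,0]
    - [-15.3,17,0]
    - [-20.1,20.1,0]
  yaw: [0,0,0,0,0]

```text
time_s: 8.55
tcp_pos: [0.6088, 0.0419, 0.1661]
orientation: [0.997, 0.082, 0.001, -0.0]
ft_force: [4.3, -1.7, -1.2]
opening: 0.271
```

Emit:
carry_out:
  offset:
    - [-5.1,2.6,0]
    - [-10.5,4.7,0]
    - [-16.1,6.2,0]
    - [-21.8,7.1,0]
    - [-27.5,7.4,0]
  yaw: [0,0,0,0,0]

```text
time_s: 9.05
tcp_pos: [0.5824, 0.0294, 0.1661]
orientation: [0.997, 0.081, 0.001, 0.0]
ft_force: [3.6, -4.2, -0.2]
opening: 0.268
```

Emit:
carry_out:
  offset:
    - [-5.7,-0.3,0]
    - [-11.4,-1.2,0]
    - [-17,-2.7,0]
    - [-22.4,-4.8,0]
    - [-27.5,-7.4,0]
  yaw: [0,0,0,0,0]

```text
time_s: 9.55
tcp_pos: [0.5535, 0.0322, 0.1661]
orientation: [0.997, 0.081, 0.0, 0.001]
ft_force: [0.4, -4.1, 1.6]
opening: 0.263
```

Emit:
carry_out:
  offset:
    - [-4.8,-3.1,0]
    - [-9.3,-6.8,0]
    - [-13.4,-10.8,0]
    - [-17,-15.3,0]
    - [-20.1,-20.1,0]
  yaw: [0,0,0,0,0]

```text
time_s: 10.05
tcp_pos: [0.5299, 0.0495, 0.166]
orientation: [0.997, 0.082, -0.0, 0.0]
ft_force: [-0.9, -3.9, 1.9]
opening: 0.267
```

```bash
python3 - <<'E'
from h import *
go((518.6,75,166))
s=env.get_state();print(s["moment"])
p=s["tcp_pos"][:2]*1000-[573.2,84.3];print(np.degrees(np.arctan2(p[1],p[0]))-9.4,np.hypot(*p))
E
```

```text
t 10.05 tcp [529.9  49.5 166. ] ang 9.37 open 0.267 F [-0.9 -3.9  1.9]
(518.6, 75, 166) -> [ -7. -27.   0.]
[-0.87737345  0.21578171 -0.00937649]
-150.5958227854461 55.593024158806344
```

Emit:
carry_out:
  offset:
    - [-2.6,-5.1,0]
    - [-4.7,-10.5,0]
    - [-6.2,-16.1,0]
    - [-7.1,-21.8,0]
    - [-7.4,-26.5,0]
  yaw: [0,0,0,0,0]

```text
time_s: 10.55
tcp_pos: [0.5186, 0.0753, 0.166]
orientation: [0.997, 0.082, 0.0, -0.0]
ft_force: [0.2, -2.8, 1.0]
opening: 0.268
```

Emit:
carry_out:
  offset:
    - [0,0,0]
    - [0,0,0]
    - [0,0,0]
    - [0,0,0]
    - [0,0,0]
  yaw: [0,0,0,0,0]

```text
time_s: 11.05
tcp_pos: [0.5188, 0.0746, 0.166]
orientation: [0.997, 0.082, 0.0, -0.0]
ft_force: [-1.9, 2.3, 1.3]
opening: 0.269
```

```bash
python3 - <<'E'
from h import *
go((518.6,75.3,166))
s=env.get_state();print(s["moment"])
s=cam("side");crop(s["img"],290,180,350,230,12,"s5.png");
a=cv2.imread("pics/side0.png");crop(a,290,180,350,230,12,"s5_0.png")
E
```

```text
t 11.05 tcp [518.8  74.6 166. ] ang 9.39 open 0.269 F [-1.9  2.3  1.3]
(518.6, 75.3, 166) -> [-0.  -0.8  0. ]
[0.53989126 0.4101238  0.00960815]
```

View pics/s5.png

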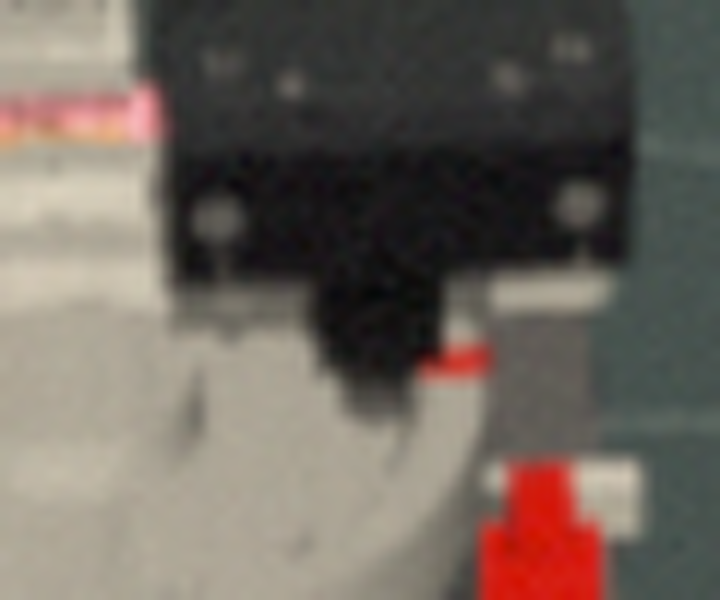

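View pics/s5_0.png

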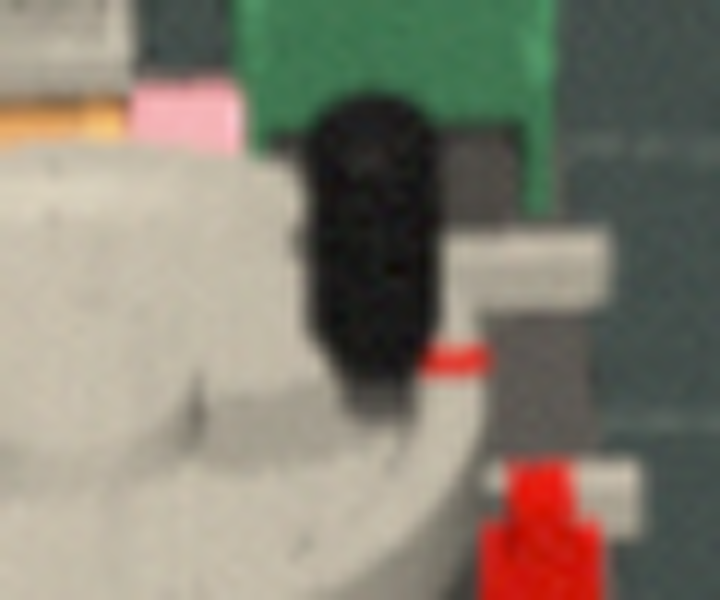

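```bash
cat > st.py <<'E'
from h import *
s=cam("side");a=cv2.imread("pics/side0.png")
for im in(a,s["img"]):
    r=im[205:214,322:334].astype(float);w=np.clip(r[:,:,2]-(r[:,:,0]+r[:,:,1])/2-40,0,None)
    yy,xx=np.mgrid[205:214,322:334];print(w.sum().round(),(w*xx).sum()/w.sum(),(w*yy).sum()/w.sum(), np.polyfit(xx[w>60],yy[w>60],1,w=w[w>60])[0])
u=[(327.9,209.9)];p=plane(s,u,.15)[0];q=proj(s,[p,p+[0,.001,0],p+[.001,0,0]]);print(p,q-q[0])
E
python3 st.py
```

```text
1264.0 327.500988533017 209.646105179913 -0.06373104535492112
880.0 327.84270300965363 209.77285633162975 -0.1036350144277089
[0.50547814 0.07171349 0.15      ] [[ 0.          0.        ]
 [-0.04600402  0.28435166]
 [-0.45826804 -0.02692748]]
```

Emit:
carry_out:
  offset:
    - [0,-0.3,0]
    - [0,-0.3,0]
    - [0,-0.3,0]
    - [0,-0.3,0]
    - [0,-0.3,0]
  yaw: [0,0,0,0,0]
  claw: 0.3

```text
time_s: 11.65
tcp_pos: [0.5188, 0.0746, 0.166]
orientation: [0.997, 0.082, 0.0, 0.0]
ft_force: [-0.2, -0.8, 0.2]
opening: 0.611
```

```bash
python3 st.py; python3 - <<'E'
from h import *
go((518.6,75.3,260),(530,347.6,260),(530,347.6,95),ang=4)
E
```

```text
1264.0 327.500988533017 209.646105179913 -0.06373104535492112
575.0 328.57652173913044 209.55304347826086 -0.039008840525320054
[0.50547814 0.07171349 0.15      ] [[ 0.          0.        ]
 [-0.04600402  0.28435166]
 [-0.45826804 -0.02692748]]
t 11.7 tcp [518.8  74.6 166. ] ang 9.38 open 0.625 F [-0.2  0.7  0. ]
(518.6, 75.3, 260) -> [ -0.   -0.7 -94. ]
(530, 347.6, 260) -> [  55.6 -267.5  -94. ]
(530, 347.6, 95) -> [  55.6 -267.5   71. ]
yaw 0.0939
```

Emit:
carry_out:
  offset:
    - [0,0,-30]
    - [0,0,-65]
    - [0,0,-94]
    - [3,-25,-94]
    - [10,-60,-94]
  yaw: [0,0,0,0,0]
  claw: 0.6

```text
time_s: 12.2
tcp_pos: [0.5197, 0.1343, 0.2611]
orientation: [0.997, 0.08, 0.001, 0.001]
ft_force: [0.5, 0.3, -1.0]
opening: 0.8
```

Emit:
carry_out:
  offset:
    - [9,-41,0]
    - [18,-82,0]
    - [27,-124,0]
    - [36,-166,0]
    - [45.6,-207.5,0]
  yaw: [0,0,0,0,0]

```text
time_s: 12.7
tcp_pos: [0.53, 0.3492, 0.2599]
orientation: [0.997, 0.081, 0.0, 0.0]
ft_force: [0.8, -0.0, 1.0]
opening: 0.8
```

```bash
python3 st.py; python3 - <<'E'
from h import *
go((530,347.6,150),(530,347.6,95),ang=9.4)
t=cam("top");s=cam("side");cv2.imwrite("pics/s6.png",s["img"]);crop(t["img"],235,110,405,240,4.6,"t6.png")
E
```

```text
1264.0 327.500988533017 209.646105179913 -0.06373104535492112
1359.0 327.5169242089772 209.6000735835173 -0.0761804401672973
[0.50547814 0.07171349 0.15      ] [[ 0.          0.        ]
 [-0.04600402  0.28435166]
 [-0.45826804 -0.02692748]]
t 12.75 tcp [526.9 356.7 259.1] ang 9.8 open 0.801 F [-6.3  0.7 -1.2]
(530, 347.6, 150) -> [  1.7   9.9 109.1]
(530, 347.6, 95) -> [  1.7  10.1 164.1]
yaw 0.0069
```

View pics/s6.png

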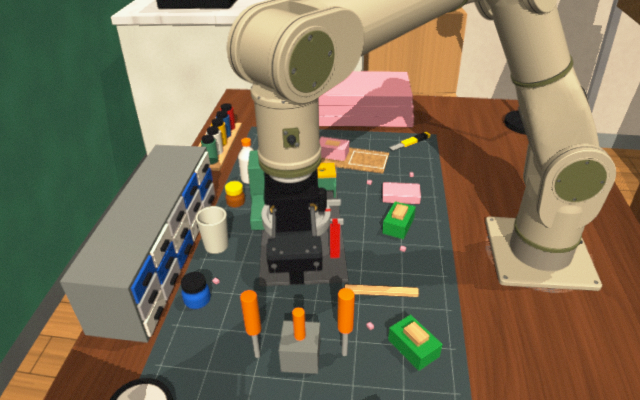

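The wheel stripe is back at its initial pixel (within 0.05 px). Descending over the pin.

Emit:
carry_out:
  offset:
    - [0,0,10]
    - [0,0,35]
    - [0,0,60]
    - [0,0,85]
    - [0,0,100]
  yaw: [0,0,0,0,0]

```text
time_s: 13.35
tcp_pos: [0.5302, 0.345, 0.1576]
orientation: [0.997, 0.08, -0.001, 0.001]
ft_force: [-0.5, -0.3, 0.1]
opening: 0.801
```

```bash
python3 - <<'E'
from h import *
go((530,347.6,95),ang=9.4)
t=cam("top");s=cam("side");crop(s["img"],220,240,380,360,5,"s7.png");crop(t["img"],150,150,310,250,5,"t7.png")
E
```

```text
t 13.35 tcp [530.2 345.  157.6] ang 9.23 open 0.801 F [-0.5 -0.3  0.1]
(530, 347.6, 95) -> [ 0.3 -2.7 62.5]
yaw -0.0029
```

View pics/s7.png

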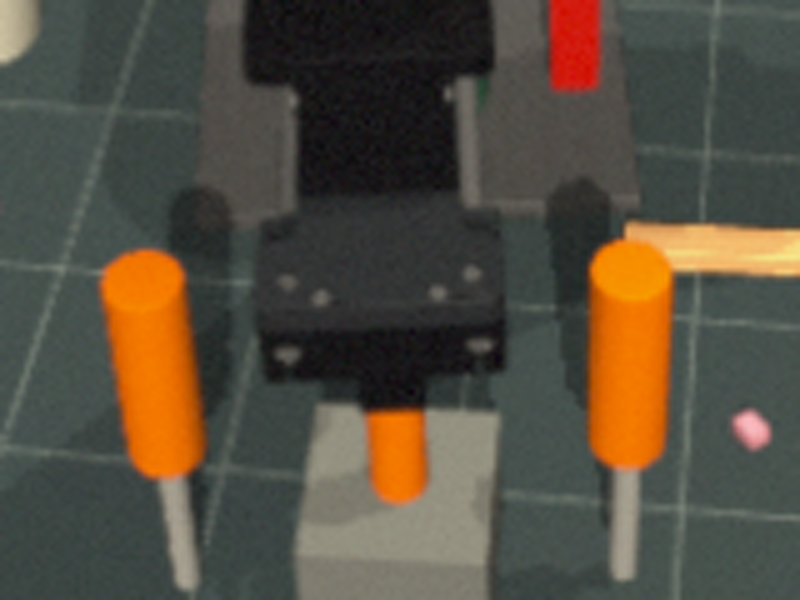

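The side view shows the finger over the small pin's handle (crop 395,410), with clearance to both big pins.

Emit:
carry_out:
  offset:
    - [0,0,20]
    - [0,0,40]
    - [0,0,57]
    - [0,0,63]
    - [0,0,63]
  yaw: [0,0,0,0,0]

```text
time_s: 13.95
tcp_pos: [0.5299, 0.3474, 0.0967]
orientation: [0.997, 0.082, -0.0, 0.0]
ft_force: [0.7, -0.4, 0.3]
opening: 0.8
```

```bash
python3 - <<'E'
from h import *
go((530,347.6,95),ang=9.4)
E
```

```text
t 13.95 tcp [529.9 347.4  96.7] ang 9.37 open 0.8 F [ 0.7 -0.4  0.3]
(530, 347.6, 95) -> [ 0.1 -0.2  1.7]
yaw -0.0006
```

Emit:
carry_out:
  offset:
    - [0,0,2]
    - [0,0,2]
    - [0,0,2]
    - [0,0,2]
    - [0,0,2]
  yaw: [0,0,0,0,0]
  claw: -1

```text
time_s: 14.45
tcp_pos: [0.53, 0.3478, 0.0953]
orientation: [0.997, 0.082, 0.0, -0.0]
ft_force: [-0.3, -0.3, 0.3]
opening: 0.43
```

Emit:
carry_out:
  offset:
    - [0,0,0]
    - [0,0,0]
    - [0,0,0]
    - [0,0,0]
    - [0,0,0]
  yaw: [0,0,0,0,0]

```text
time_s: 14.95
tcp_pos: [0.5299, 0.3477, 0.0951]
orientation: [0.997, 0.082, 0.0, 0.0]
ft_force: [0.2, -0.4, -0.0]
opening: 0.243
```

```bash
python3 - <<'E'
from h import *
go((530,347.6,95),ang=9.4)
print(env.get_state()["moment"])
E
```

```text
t 14.95 tcp [529.9 347.7  95.1] ang 9.39 open 0.243 F [ 0.2 -0.4 -0. ]
(530, 347.6, 95) -> [0.  0.1 0.1]
yaw -0.0002
[0.0027571  0.03699878 0.03642806]
```

Emit:
carry_out:
  offset:
    - [0,0,-15]
    - [0,0,-40]
    - [0,0,-75]
    - [0,0,-115]
    - [0,0,-160]
  yaw: [0,0,0,0,0]

```text
time_s: 15.45
tcp_pos: [0.5294, 0.3475, 0.2571]
orientation: [0.997, 0.082, -0.0, 0.0]
ft_force: [1.0, 0.1, -0.9]
opening: 0.243
```

Emit:
carry_out:
  offset:
    - [0,0,-40]
    - [0,0,-55]
    - [0,10,-60]
    - [-3,40,-60]
    - [-7,80,-60]
  yaw: [0,0,0,0,0]

```text
time_s: 15.95
tcp_pos: [0.535, 0.2674, 0.3135]
orientation: [0.997, 0.083, -0.001, 0.0]
ft_force: [0.6, -0.4, 0.0]
opening: 0.245
```

```bash
python3 - <<'E'
from h import *
go((546,-182,315),(546,-182,190),ang=9.4)
s=cam("side");cv2.imwrite("pics/s8.png",s["img"])
E
```

```text
t 15.95 tcp [535.  267.4 313.5] ang 9.56 open 0.245 F [ 0.6 -0.4  0. ]
(546, -182, 315) -> [-63.8 445.   -1.4]
(546, -182, 190) -> [-63.5 445.  123.6]
yaw 0.0028
```

View pics/s8.png

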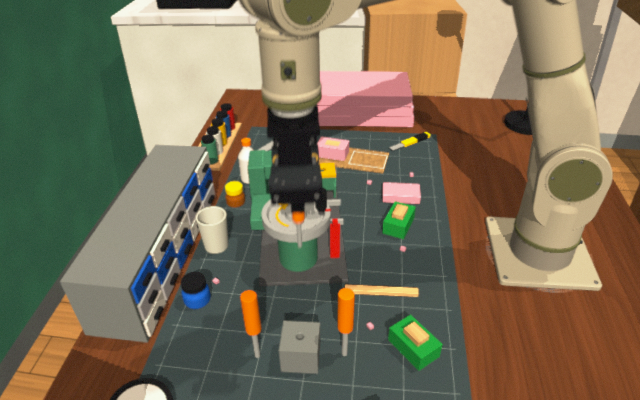

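Emit:
carry_out:
  offset:
    - [-6,42,-4]
    - [-12,84,-4]
    - [-18,127,-4]
    - [-25,172,-4]
    - [-31,217,-4]
  yaw: [0,0,0,0,0]

```text
time_s: 16.5
tcp_pos: [0.5399, 0.0456, 0.3178]
orientation: [0.997, 0.081, -0.001, 0.0]
ft_force: [0.8, 0.4, -0.5]
opening: 0.241
```

Emit:
carry_out:
  offset:
    - [-6,45,0]
    - [-13,90,0]
    - [-19,135,0]
    - [-26,180,0]
    - [-32,225,0]
  yaw: [0,0,0,0,0]

```text
time_s: 17.0
tcp_pos: [0.5446, -0.1814, 0.3179]
orientation: [0.997, 0.081, -0.001, -0.0]
ft_force: [1.9, -0.1, -0.9]
opening: 0.245
```

Emit:
carry_out:
  offset:
    - [0,0,25]
    - [0,0,55]
    - [0,0,80]
    - [0,0,105]
    - [0,0,120]
  yaw: [0,0,0,0,0]

```text
time_s: 17.5
tcp_pos: [0.544, -0.1792, 0.1959]
orientation: [0.997, 0.081, -0.002, -0.001]
ft_force: [-1.1, 0.1, -0.8]
opening: 0.244
```

```bash
python3 - <<'E'
from h import *
go((546,-182,190),ang=9.4)
t=cam("top");s=cam("side");crop(s["img"],280,110,360,200,6,"s9.png");crop(t["img"],340,150,420,230,7,"t9.png")
E
```

```text
t 17.5 tcp [ 544.  -179.2  195.9] ang 9.33 open 0.244 F [-1.1  0.1 -0.8]
(546, -182, 190) -> [1.6 3.1 5.9]
yaw -0.0012
```

View pics/s9.png

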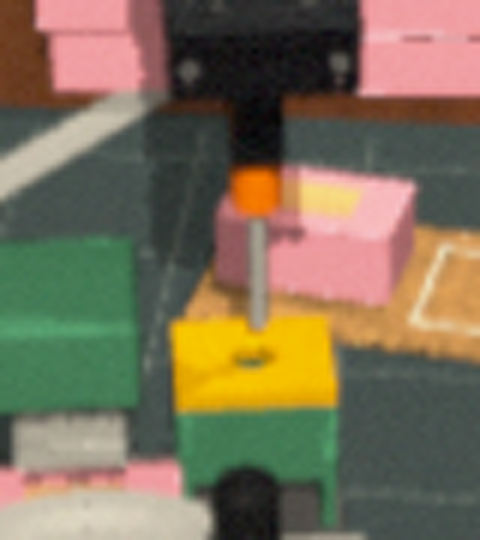

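View pics/t9.png

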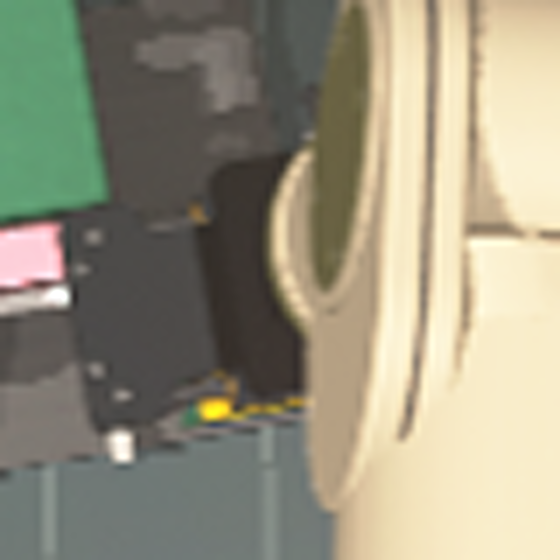

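```bash
python3 - <<'E'
from h import *
s=cam("side");p=env.get_state()["tcp_pos"];print(p)
print("tip expected px",proj(s,[p-[0,0,.089]]), "tip seen at that height",plane(s,[(280+258/6,110+326/6)],p[2]-.089))
print("hole",plane(s,[(280+252/6,110+354/6)],.085))
crop(s["img"],305,150,345,185,18,"s10.png")
E
```

```text
[ 0.54519629 -0.17895907  0.19828656]
tip expected px [[322.4314746 162.2285049]] tip seen at that height [[ 0.54262774 -0.16905559  0.10928656]]
hole [[ 0.54710362 -0.18325527  0.085     ]]
```

View pics/s10.png

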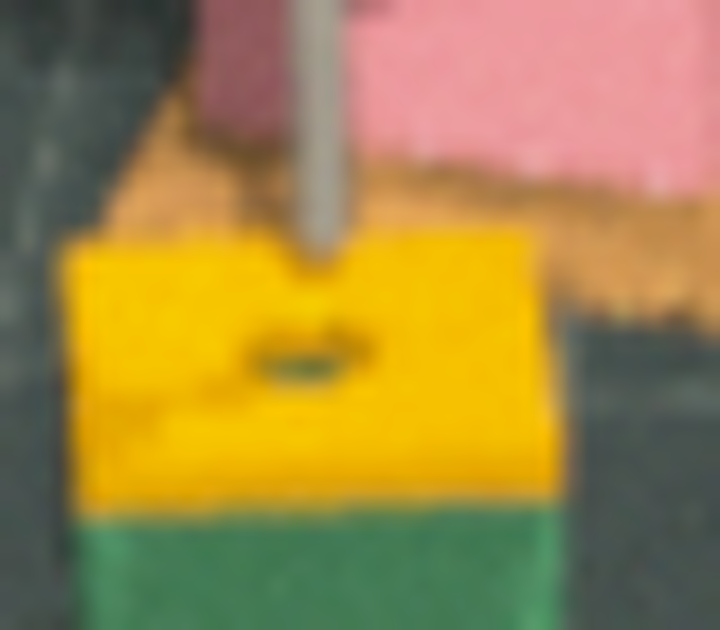

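```bash
python3 - <<'E'
from h import *
s=cam("side");
go((546.2,-182.3,185),ang=9.4)
r=ray(s,[(322.7,164.6)])[0];o=s["position"]
for y in(-.179,-.182):print(o+r*(y-o[1])/r[1])
print("hole/centre",plane(s,[(322.2,170.0),(322.3,170.7)],.085))
E
```

```text
t 17.7 tcp [ 545.9 -179.   199.5] ang 9.37 open 0.242 F [ 0.9  0.5 -0.6]
(546.2, -182.3, 185) -> [-0.3  3.3 14.5]
yaw -0.0005
[ 0.54457712 -0.179       0.10187321]
[ 0.54492484 -0.182       0.09990099]
hole/centre [[ 0.54605481 -0.17855019  0.085     ]
 [ 0.54542967 -0.17526333  0.085     ]]
```

Emit:
carry_out:
  offset:
    - [0,3,0]
    - [0,3,0]
    - [0,3,0]
    - [0,3,0]
    - [0,3,0]
  yaw: [0,0,0,0,0]

```text
time_s: 18.2
tcp_pos: [0.5466, -0.1816, 0.1992]
orientation: [0.997, 0.082, 0.0, 0.0]
ft_force: [-0.5, 0.6, -0.5]
opening: 0.245
```

```bash
python3 - <<'E'
from h import *
go((546.3,-183,180),ang=9.4)
s=cam("side");crop(s["img"],305,130,345,185,14,"s11.png")
r=ray(s,[(322.7,164.6)])[0]
print(proj(s,[(.5463,-.183,.180-.089),(.5463,-.183,.2-.029)]))
E
```

```text
t 18.2 tcp [ 546.6 -181.6  199.2] ang 9.39 open 0.245 F [-0.5  0.6 -0.5]
(546.3, -183, 180) -> [-0.5  1.3 19.2]
yaw -0.0002
[[322.26322128 167.18295793]
 [321.88893033 141.07641724]]
```

View pics/s11.png

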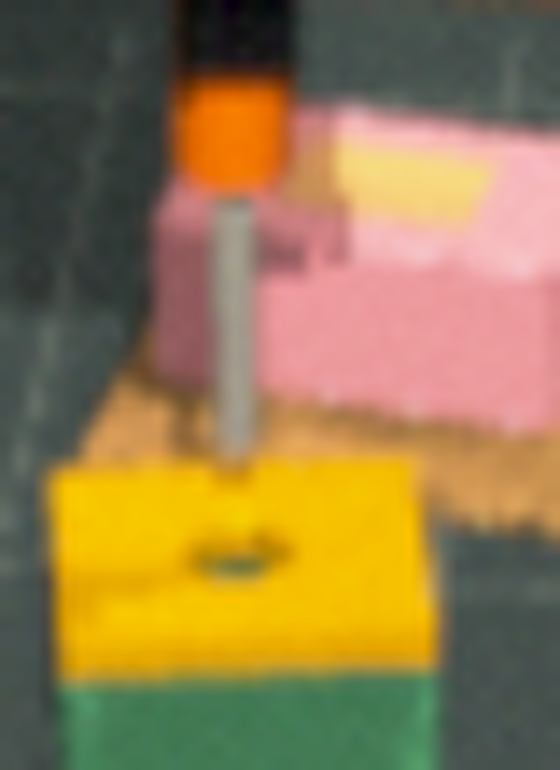

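Emit:
carry_out:
  offset:
    - [-0.5,1.3,5]
    - [-0.5,1.3,15]
    - [-0.5,1.3,25]
    - [-0.5,1.3,35]
    - [-0.5,1.3,45]
  yaw: [0,0,0,0,0]

```text
time_s: 18.75
tcp_pos: [0.5459, -0.1829, 0.1528]
orientation: [0.997, 0.082, -0.0, -0.0]
ft_force: [-0.3, 0.0, 0.0]
opening: 0.246
```

```bash
python3 - <<'E'
from h import *
go((546.3,-183,127),ang=9.4)
s=cam("side");crop(s["img"],290,130,350,185,12,"s12.png")
E
```

```text
t 18.75 tcp [ 545.9 -182.9  152.8] ang 9.39 open 0.246 F [-0.3  0.   0. ]
(546.3, -183, 127) -> [ 0.4  0.1 25.8]
yaw -0.0002
```

View pics/s12.png

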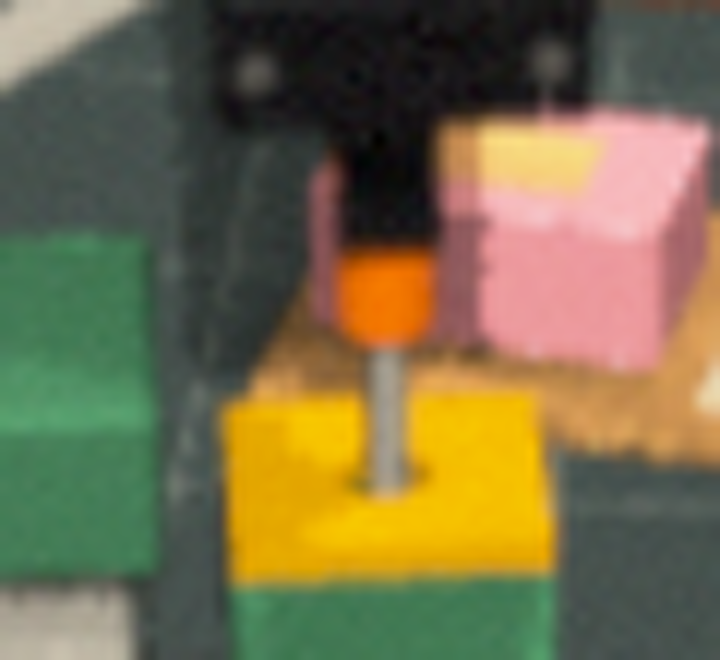

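Emit:
carry_out:
  offset:
    - [0.3,0,6]
    - [0.3,0,12]
    - [0.3,0,17]
    - [0.3,0,21]
    - [0.3,0,24.5]
  yaw: [0,0,0,0,0]

```text
time_s: 19.3
tcp_pos: [0.547, -0.183, 0.13]
orientation: [0.997, 0.082, 0.001, 0.0]
ft_force: [-0.9, 1.4, 6.5]
opening: 0.245
```

Emit:
carry_out:
  offset:
    - [0,0,0]
    - [0,0,0]
    - [0,0,0]
    - [0,0,0]
    - [0,0,0]
  yaw: [0,0,0,0,0]

```text
time_s: 19.8
tcp_pos: [0.5467, -0.183, 0.1297]
orientation: [0.997, 0.082, 0.0, 0.0]
ft_force: [-0.2, 0.6, 4.2]
opening: 0.249
```

```bash
python3 - <<'E'
from h import *
go((546.3,-183,127),ang=9.4)
t=cam("top");crop(t["img"],235,110,405,240,4.6,"t13.png")
E
```

```text
t 19.8 tcp [ 546.7 -183.   129.7] ang 9.39 open 0.249 F [-0.2  0.6  4.2]
(546.3, -183, 127) -> [-0.4 -0.1  2.7]
yaw -0.0002
```

View pics/t13.png

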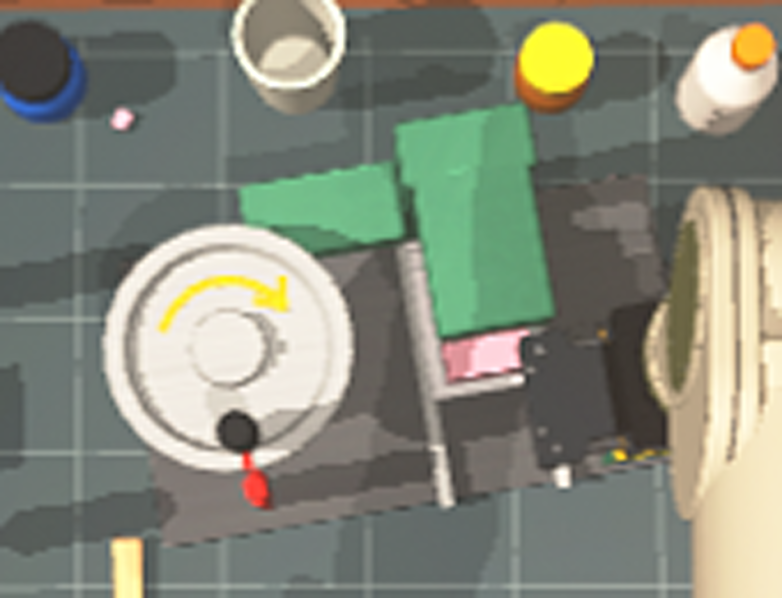

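Emit:
carry_out:
  offset:
    - [0,0,1]
    - [0,0,2]
    - [0,0,3]
    - [0,0,3]
    - [0,0,3]
  yaw: [0,0,0,0,0]

```text
time_s: 20.35
tcp_pos: [0.5468, -0.1831, 0.1269]
orientation: [0.997, 0.082, 0.0, 0.0]
ft_force: [0.8, 0.1, 6.1]
opening: 0.243
```

```bash
python3 - <<'E'
from h import *
go((546.3,-183,127),ang=9.4)
t=cam("top");crop(t["img"],235,110,405,240,4.6,"t14.png")
E
```

```text
t 20.35 tcp [ 546.8 -183.1  126.9] ang 9.38 open 0.243 F [0.8 0.1 6.1]
(546.3, -183, 127) -> [-0.5 -0.2 -0.1]
yaw -0.0003
```

View pics/t14.png

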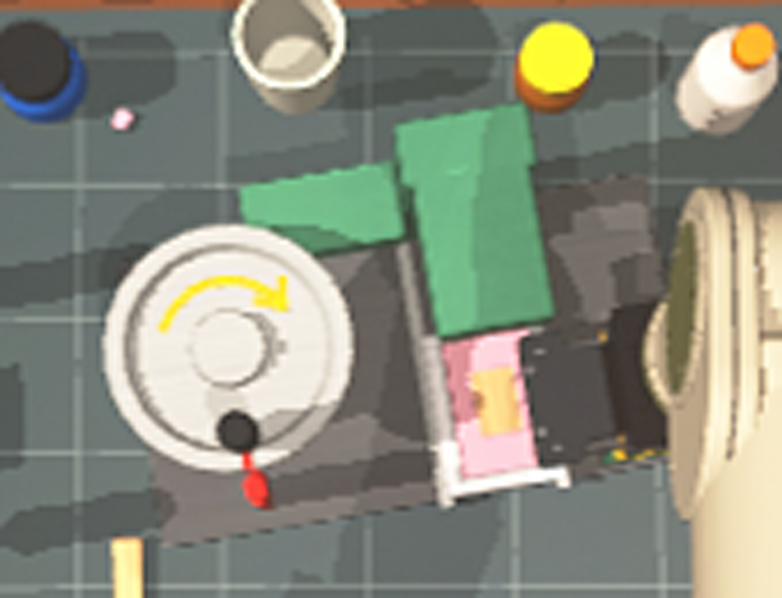

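The tray is coming out (its front lip is at crop 505,487). Holding briefly, then withdrawing.

Emit:
carry_out:
  offset:
    - [0,0,0]
    - [0,0,0]
    - [0,0,0]
    - [0,0,0]
    - [0,0,0]
  yaw: [0,0,0,0,0]

```text
time_s: 20.9
tcp_pos: [0.5468, -0.1831, 0.1268]
orientation: [0.997, 0.082, 0.0, 0.0]
ft_force: [0.7, -0.6, 6.2]
opening: 0.244
```

Emit:
carry_out:
  offset:
    - [0,0,-15]
    - [0,0,-40]
    - [0,0,-75]
    - [0,0,-120]
    - [0,0,-165]
  yaw: [0,0,0,0,0]

```text
time_s: 21.4
tcp_pos: [0.5457, -0.1827, 0.2934]
orientation: [0.997, 0.082, -0.001, -0.0]
ft_force: [1.5, -0.2, 0.2]
opening: 0.243
```

```bash
python3 - <<'E'
from h import *
go((546,-182,315),(529.9,347.7,315),ang=9.4)
s=cam("side");t=cam("top");crop(t["img"],235,110,405,240,4.6,"t15.png");crop(s["img"],230,60,420,210,4,"s15.png")
E
```

```text
t 21.4 tcp [ 545.7 -182.7  293.4] ang 9.4 open 0.243 F [ 1.5 -0.2  0.2]
(546, -182, 315) -> [  0.4  -0.7 -21.6]
(529.9, 347.7, 315) -> [  71.  -525.9  -21.4]
yaw 0.0
```

View pics/t15.png

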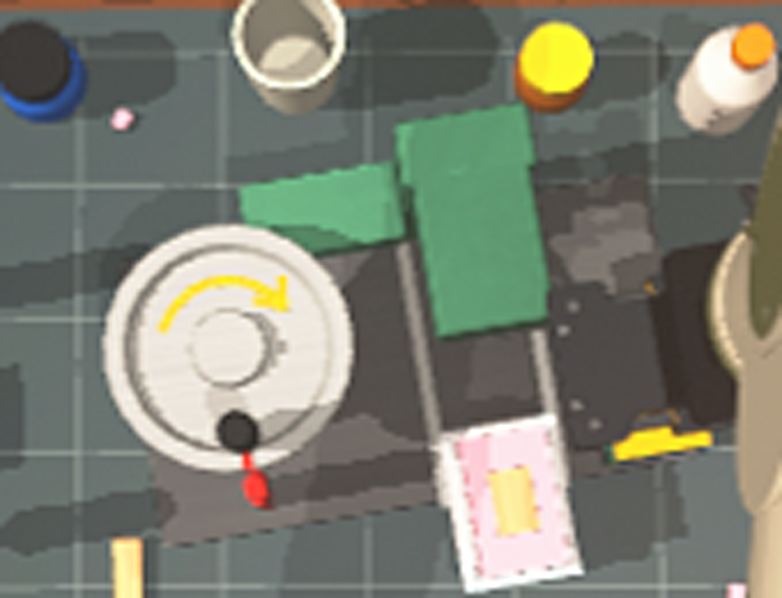

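View pics/s15.png

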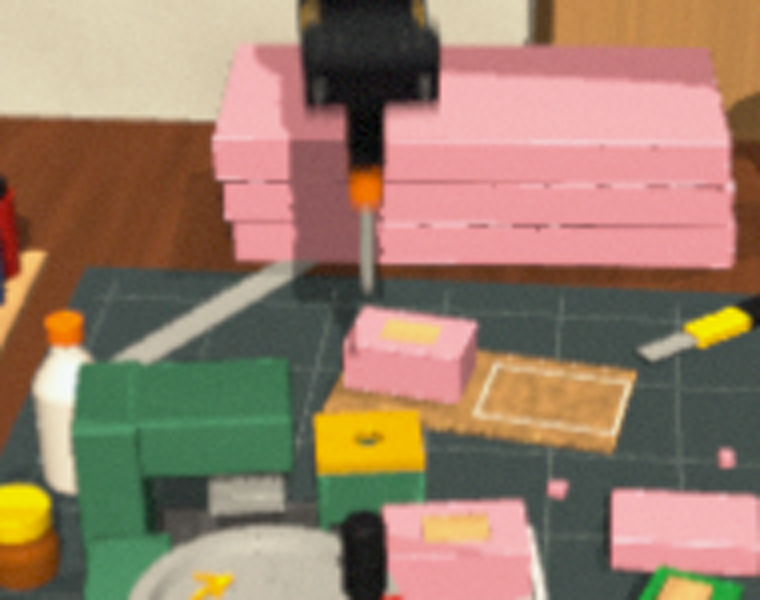

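Emit:
carry_out:
  offset:
    - [4,-30,-25]
    - [9,-70,-25]
    - [15,-115,-25]
    - [21,-160,-25]
    - [27,-205,-25]
  yaw: [0,0,0,0,0]

```text
time_s: 22.0
tcp_pos: [0.5389, 0.0253, 0.3166]
orientation: [0.997, 0.082, -0.0, 0.0]
ft_force: [1.3, 0.1, -0.6]
opening: 0.248
```

Emit:
carry_out:
  offset:
    - [6,-45,0]
    - [12,-90,0]
    - [18,-135,0]
    - [24,-180,0]
    - [30,-225,0]
  yaw: [0,0,0,0,0]

```text
time_s: 22.5
tcp_pos: [0.5321, 0.2519, 0.3165]
orientation: [0.997, 0.082, -0.0, 0.0]
ft_force: [0.9, 0.1, -0.1]
opening: 0.243
```

Emit:
carry_out:
  offset:
    - [5,-35,0]
    - [10,-70,0]
    - [14,-96,0]
    - [14,-96,0]
    - [14,-96,0]
  yaw: [0,0,0,0,0]

```text
time_s: 23.0
tcp_pos: [0.5303, 0.3478, 0.3161]
orientation: [0.997, 0.083, -0.001, 0.0]
ft_force: [-0.7, -1.2, -0.6]
opening: 0.245
```

```bash
python3 - <<'E'
from h import *
go((529.9,347.7,170),ang=9.4)
E
```

```text
t 23.0 tcp [530.3 347.8 316.1] ang 9.46 open 0.245 F [-0.7 -1.2 -0.6]
(529.9, 347.7, 170) -> [-2.000e-01 -1.000e-01  1.461e+02]
yaw 0.0011
```

Emit:
carry_out:
  offset:
    - [0,0,25]
    - [0,0,60]
    - [0,0,95]
    - [0,0,125]
    - [0,0,143]
  yaw: [0,0,0,0,0]

```text
time_s: 23.5
tcp_pos: [0.5309, 0.3447, 0.171]
orientation: [0.997, 0.081, -0.001, 0.001]
ft_force: [-0.1, -1.0, -0.8]
opening: 0.247
```

```bash
python3 - <<'E'
from h import *
go((529.9,347.7,170),ang=9.4)
s=cam("side");crop(s["img"],265,260,345,370,7,"s16.png")
go((529.9,347.7,130),ang=9.4)
E
```

```text
t 23.5 tcp [530.9 344.7 171. ] ang 9.24 open 0.247 F [-0.1 -1.  -0.8]
(529.9, 347.7, 170) -> [-0.5 -3.1  1. ]
yaw -0.0027
t 23.55 tcp [530.2 344.1 168.7] ang 9.25 open 0.246 F [-0.5 -0.8 -2.7]
(529.9, 347.7, 130) -> [ 0.5 -3.7 38.7]
yaw -0.0026
```

View pics/s16.png

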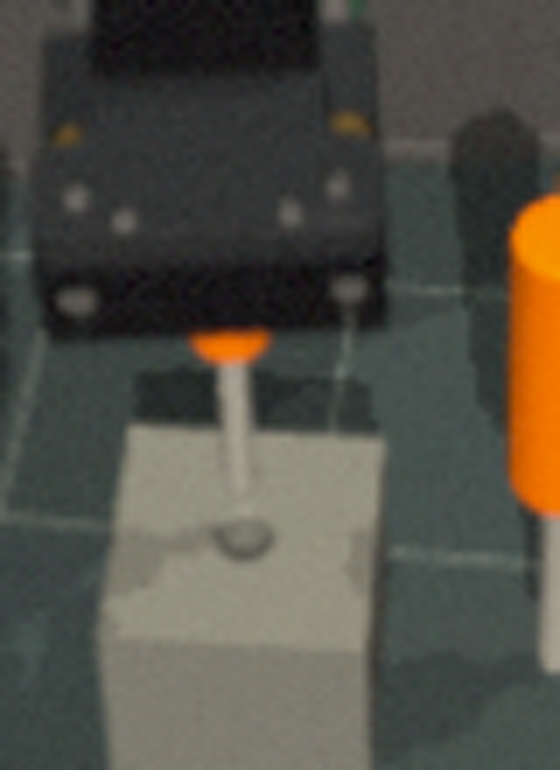

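Emit:
carry_out:
  offset:
    - [0,0,0]
    - [0,0,0]
    - [0,0,0]
    - [0,0,0]
    - [0,0,0]
  yaw: [0,0,0,0,0]

```text
time_s: 24.05
tcp_pos: [0.531, 0.3477, 0.1742]
orientation: [0.997, 0.082, 0.0, -0.0]
ft_force: [0.1, -0.4, -0.2]
opening: 0.245
```

```bash
python3 - <<'E'
from h import *
go((529.9,347.7,95.5),ang=9.4)
E
```

```text
t 24.05 tcp [531.  347.7 174.2] ang 9.38 open 0.245 F [ 0.1 -0.4 -0.2]
(529.9, 347.7, 95.5) -> [-1.1 -0.2 78.7]
yaw -0.0003
```

Emit:
carry_out:
  offset:
    - [-1,-0.2,3]
    - [-1,-0.2,9]
    - [-1,-0.2,16]
    - [-1,-0.2,23]
    - [-1,-0.2,30]
  yaw: [0,0,0,0,0]

```text
time_s: 24.55
tcp_pos: [0.5296, 0.3474, 0.1426]
orientation: [0.997, 0.082, -0.0, 0.0]
ft_force: [-0.2, -0.3, -0.3]
opening: 0.246
```

Emit:
carry_out:
  offset:
    - [0,0,7]
    - [0,0,14]
    - [0,0,21]
    - [0,0,28]
    - [0,0,35]
  yaw: [0,0,0,0,0]

```text
time_s: 25.05
tcp_pos: [0.5298, 0.3476, 0.1079]
orientation: [0.997, 0.082, 0.0, 0.0]
ft_force: [0.5, 0.7, -0.8]
opening: 0.249
```

```bash
python3 - <<'E'
from h import *
go((529.9,347.7,95.5),ang=9.4)
s=cam("side");crop(s["img"],265,270,345,370,7,"s17.png")
E
```

```text
t 25.05 tcp [529.8 347.6 107.9] ang 9.38 open 0.249 F [ 0.5  0.7 -0.8]
(529.9, 347.7, 95.5) -> [ 0.2 -0.1 12.4]
yaw -0.0003
```

View pics/s17.png

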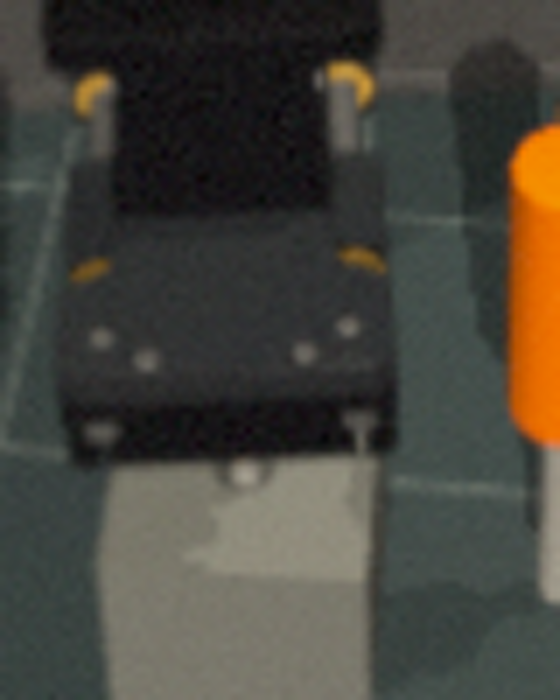

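Rod is in the stand hole. Lowering the rest of the way and releasing.

Emit:
carry_out:
  offset:
    - [0,0,4]
    - [0,0,8]
    - [0,0,11]
    - [0,0,12]
    - [0,0,12]
  yaw: [0,0,0,0,0]

```text
time_s: 25.6
tcp_pos: [0.5297, 0.3476, 0.0964]
orientation: [0.997, 0.082, -0.0, 0.0]
ft_force: [0.2, 0.0, -0.3]
opening: 0.248
```

```bash
python3 - <<'E'
from h import *
go((529.9,347.7,95.5),ang=9.4)
E
```

```text
t 25.6 tcp [529.7 347.6  96.4] ang 9.39 open 0.248 F [ 0.2  0.  -0.3]
(529.9, 347.7, 95.5) -> [ 0.2 -0.1  0.9]
yaw -0.0002
```

Emit:
carry_out:
  offset:
    - [0,0,0]
    - [0,0,0]
    - [0,0,0]
    - [0,0,0]
    - [0,0,0]
  yaw: [0,0,0,0,0]
  claw: 0.8

```text
time_s: 26.1
tcp_pos: [0.5298, 0.3476, 0.0966]
orientation: [0.997, 0.082, 0.0, 0.0]
ft_force: [-0.1, 0.1, -0.5]
opening: 0.613
```

```bash
python3 - <<'E'
from h import *
go((529.9,347.7,95.5),ang=9.4)
E
```

```text
t 26.1 tcp [529.8 347.6  96.6] ang 9.38 open 0.613 F [-0.1  0.1 -0.5]
(529.9, 347.7, 95.5) -> [ 0.1 -0.1  1.1]
yaw -0.0003
```

Emit:
carry_out:
  offset:
    - [0,0,-15]
    - [0,0,-45]
    - [0,0,-80]
    - [0,0,-120]
    - [0,0,-165]
  yaw: [0,0,0,0,0]
  claw: 1

```text
time_s: 26.6
tcp_pos: [0.5292, 0.3473, 0.2638]
orientation: [0.997, 0.082, -0.0, 0.0]
ft_force: [1.1, 0.1, -0.2]
opening: 0.985
```

```bash
cat > m3.py <<'E'
from h import *
import importlib
t=cam("top");s=cam("side")
cv2.imwrite("pics/t18.png",t["img"]);cv2.imwrite("pics/s18.png",s["img"])
crop(t["img"],325,190,475,270,5.2,"t18c.png");crop(s["img"],230,130,420,250,4.2,"s18c.png")
E
python3 m3.py;  python3 -c "
from h import *
go((430,-90,262),(430,-90,50),ang=9.4)"
```

```text
t 26.7 tcp [530.9 349.8 269.4] ang 9.4 open 0.994 F [ 0.1 -0.4  0.8]
(430, -90, 262) -> [-171.5  417.4    4. ]
(430, -90, 50) -> [-173.4  418.4  216. ]
yaw -0.0
```

View pics/s18.png

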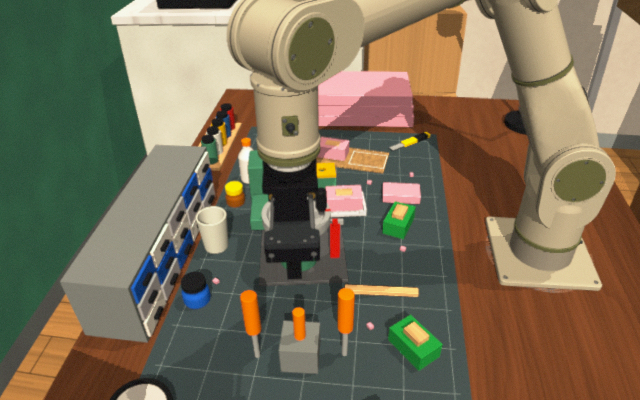

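View pics/t18c.png

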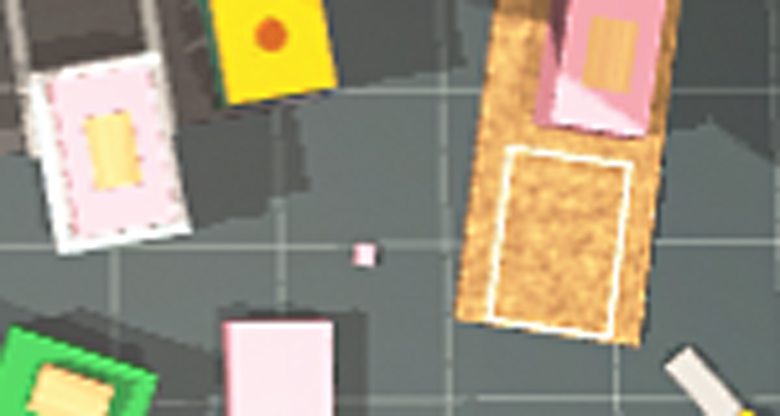

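View pics/s18c.png

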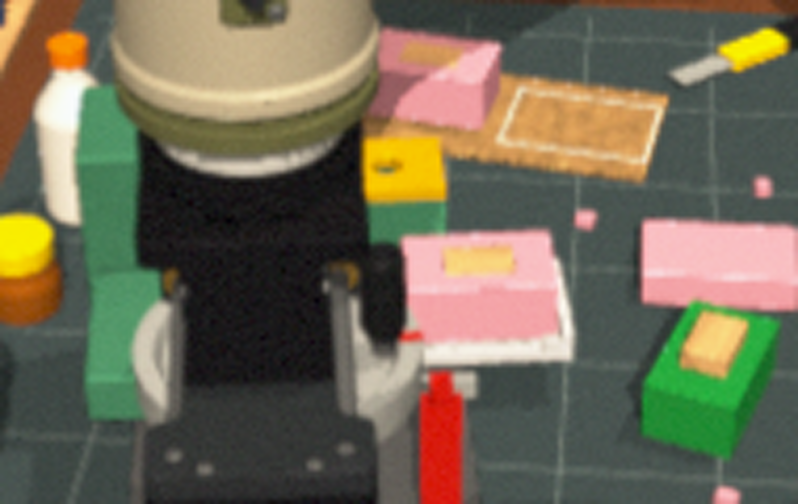

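```bash
cat > m4.py <<'E'
from h import *
import sys
t=cam("top");s=cam("side");t0=cv2.imread("pics/top0.png")
T=lambda a:[(325+x/5.2,190+y/5.2) for x,y in a]
def q(c,uv,z,n):
    P=plane(c,uv,z)*1000;e=(P[3]-P[0]+P[2]-P[1])[:2]  # along -x
    e2=(P[1]-P[0]+P[2]-P[3])[:2]
    print(n,"c",P.mean(0).round(1),"len",np.linalg.norm(e)/2,np.linalg.norm(e2)/2,"yaw(x)",np.degrees(np.arctan2(-e[1],-e[0])),"yaw(y)",np.degrees(np.arctan2(e2[0],-e2[1])))
q(t,T([(509,150),(630,162),(612,335),(491,320)]),.006,"outline top")
S=lambda a:[(230+x/4.2,130+y/4.2) for x,y in a]
# side: corners: far/left = plus x side.. order NW,NE,SE,SW as in top (px,+y),(px,-y),(mx,-y),(mx,+y)
q(s,S([(501,138),(521,89),(664,100),(645,160)]),.006,"outline side")
B=lambda a:[(350+x/5,160+y/5) for x,y in a]
q(t,B([(420,122),(518,136),(499,279),(404,268)]),.046,"fin top")
q(t,B([(447,163),(489,168),(480,240),(437,236)]),.046,"fin plug")
q(t,B([(358,110),(530,134),(490,482),(313,457)]),.006,"board top")
q(t,T([(86,116),(131,110),(140,184),(95,191)]),.080,"block plug")
q(t,T([(28,72),(157,52),(190,232),(62,255)]),.048,"tray top")
q(t,T([(47,75),(152,58),(180,226),(76,241)]),.080,"block top")
E
python3 m4.py
```

```text
outline top c [ 425.3 -368.3    6. ] len 103.45366476390478 72.44600030592693 yaw(x) -7.7265360709125215 yaw(y) -6.6262067722565
outline side c [ 426.4 -369.     6. ] len 104.27260284589006 75.04053373478445 yaw(x) -6.833489558290045 yaw(y) -8.92867727122344
fin top c [ 535.7 -387.5   46. ] len 89.05421489477045 58.530004756671445 yaw(x) -8.58265964042849 yaw(y) -7.848340649678516
fin plug c [ 535.2 -389.3   46. ] len 44.744262299551465 25.715576533791477 yaw(x) -9.14195967377816 yaw(y) -6.485499374123323
board top c [ 480.  -375.4    6. ] len 220.03844845885513 109.3281711993885 yaw(x) -8.64885715571564 yaw(y) -8.359363176136902
block plug c [479.6 -94.7  80. ] len 42.536578498941495 25.820073924241473 yaw(x) 6.186785185833752 yaw(y) 7.880782757736097
tray top c [479.1 -94.9  48. ] len 107.55668997321185 76.11253118756618 yaw(x) 9.773675930110834 yaw(y) 9.153661113499878
block top c [479.9 -95.1  80. ] len 95.99764554188113 60.037510042649444 yaw(x) 8.986004682807723 yaw(y) 8.371110512688604
```

Emit:
carry_out:
  offset:
    - [-6,40,4]
    - [-16,84,4]
    - [-27,128,4]
    - [-38,172,4]
    - [-49,216,4]
  yaw: [0,0,0,0,0]

```text
time_s: 27.3
tcp_pos: [0.5156, 0.1243, 0.2565]
orientation: [0.997, 0.082, -0.001, 0.0]
ft_force: [0.0, -1.3, -0.6]
opening: 0.999
```

```bash
python3 -c "
from h import *
go((480.3,-94,250),(480.3,-94,110),(480.3,-94,51),ang=9.2)"
```

```text
t 27.3 tcp [515.6 124.3 256.5] ang 9.37 open 0.999 F [ 0.  -1.3 -0.6]
(480.3, -94, 250) -> [-70.4 209.7   6.6]
(480.3, -94, 110) -> [-70.1 209.6 146.6]
(480.3, -94, 51) -> [-70.  209.6 205.6]
yaw 0.003
```

Emit:
carry_out:
  offset:
    - [-15,44,0]
    - [-30,88,0]
    - [-44,132,0]
    - [-59,176,0]
    - [-70,209.5,0]
  yaw: [0,0,0,0,0]

```text
time_s: 27.8
tcp_pos: [0.4801, -0.0948, 0.2567]
orientation: [0.997, 0.08, -0.001, 0.0]
ft_force: [1.0, -0.8, 0.2]
opening: 1.002
```

Emit:
carry_out:
  offset:
    - [0,0,15]
    - [0,0,50]
    - [0,0,85]
    - [0,0,120]
    - [0,0,130]
  yaw: [0,0,0,0,0]

```text
time_s: 28.3
tcp_pos: [0.4788, -0.0913, 0.1237]
orientation: [0.997, 0.082, -0.003, -0.001]
ft_force: [-0.8, 0.9, -0.3]
opening: 1.002
```

Emit:
carry_out:
  offset:
    - [0,0,0]
    - [0,0,0]
    - [0,0,0]
    - [0,0,0]
    - [0,0,0]
  yaw: [0,0,0,0,0]

```text
time_s: 28.8
tcp_pos: [0.4822, -0.0918, 0.1283]
orientation: [0.997, 0.082, 0.001, 0.0]
ft_force: [-0.4, -0.3, -0.1]
opening: 1.001
```

```bash
python3 -c "
from h import *
go((480.3,-94,51),ang=9.2)
t=cam('top');s=cam('side');crop(t['img'],300,170,420,270,6,'t19.png');crop(s['img'],270,100,390,220,5,'s19.png')"
```

```text
t 28.8 tcp [482.2 -91.8 128.3] ang 9.38 open 1.001 F [-0.4 -0.3 -0.1]
(480.3, -94, 51) -> [-2.3  1.8 77.3]
yaw 0.0031
```

View pics/s19.png

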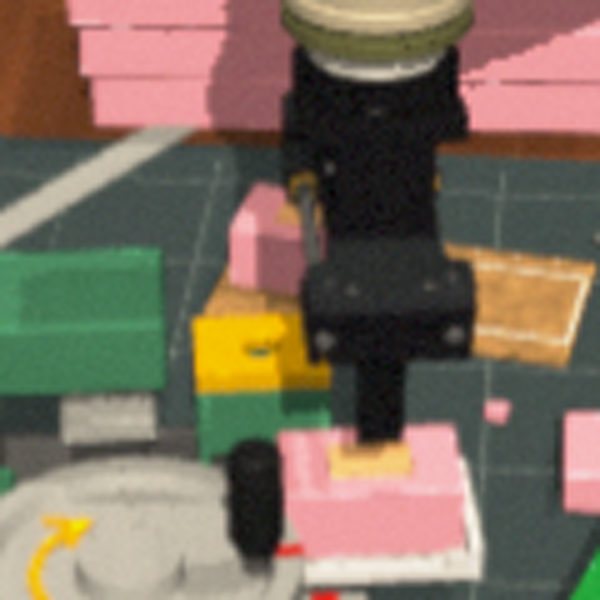

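View pics/t19.png

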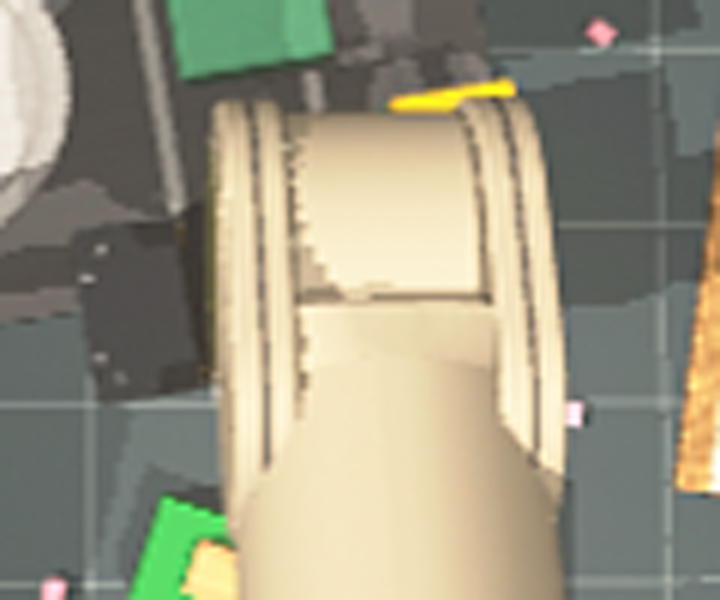

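Emit:
carry_out:
  offset:
    - [-2,2,10]
    - [-2,2,27]
    - [-2,2,44]
    - [-2,2,56]
    - [-2,2,60]
  yaw: [0,0,0,0,0]

```text
time_s: 29.4
tcp_pos: [0.4791, -0.0938, 0.066]
orientation: [0.997, 0.082, -0.001, -0.0]
ft_force: [-0.1, -0.5, 0.9]
opening: 0.999
```

Emit:
carry_out:
  offset:
    - [0,0,6]
    - [0,0,12]
    - [0,0,16]
    - [0,0,17]
    - [0,0,17]
  yaw: [0,0,0,0,0]

```text
time_s: 29.9
tcp_pos: [0.4802, -0.0939, 0.0506]
orientation: [0.997, 0.082, 0.0, 0.0]
ft_force: [0.6, 0.5, -0.4]
opening: 1.0
```

Emit:
carry_out:
  offset:
    - [0,0,0]
    - [0,0,0]
    - [0,0,0]
    - [0,0,0]
    - [0,0,0]
  yaw: [0,0,0,0,0]
  claw: -1

```text
time_s: 30.4
tcp_pos: [0.4801, -0.094, 0.0506]
orientation: [0.997, 0.082, 0.0, 0.0]
ft_force: [-0.0, 0.6, 0.2]
opening: 0.646
```

Emit:
carry_out:
  offset:
    - [0,0,0]
    - [0,0,0]
    - [0,0,0]
    - [0,0,0]
    - [0,0,0]
  yaw: [0,0,0,0,0]

```text
time_s: 30.9
tcp_pos: [0.4801, -0.094, 0.0506]
orientation: [0.997, 0.082, 0.0, 0.0]
ft_force: [-0.8, -0.6, 1.2]
opening: 0.641
```

```bash
python3 -c "
from h import *
go((480.3,-94,51),ang=9.2)
s=cam('side');crop(s['img'],270,100,390,220,5,'s20.png')"
```

```text
t 30.9 tcp [480.1 -94.   50.6] ang 9.39 open 0.641 F [-0.8 -0.6  1.2]
(480.3, -94, 51) -> [ 0.2  0.  -0.4]
yaw 0.0032
```

View pics/s20.png

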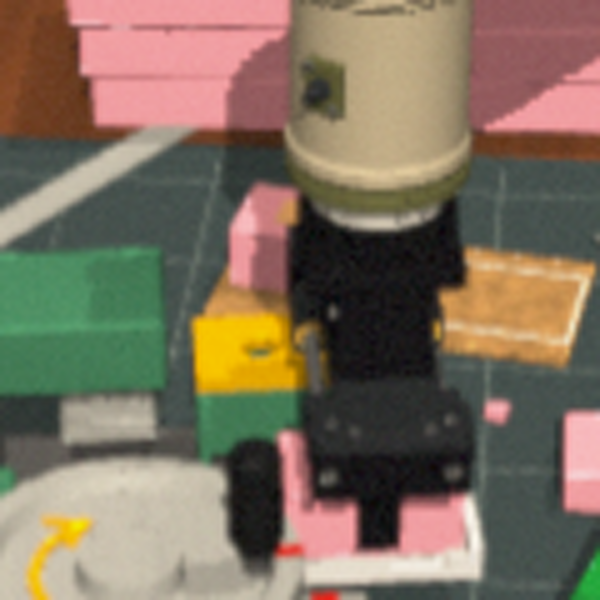

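Emit:
carry_out:
  offset:
    - [0,0,-8]
    - [0,0,-25]
    - [0,0,-50]
    - [0,0,-80]
    - [0,0,-100]
  yaw: [0,0,0,0,0]

```text
time_s: 31.45
tcp_pos: [0.4806, -0.0937, 0.1528]
orientation: [0.997, 0.082, 0.001, 0.0]
ft_force: [-0.5, -1.2, -1.5]
opening: 0.639
```

```bash
python3 -c "
from h import *
go((426.3,-368,155),(426.3,-368,17),ang=-8.7)
s=cam('side');crop(s['img'],270,80,390,220,4,'s21.png')"
```

```text
t 31.45 tcp [480.6 -93.7 152.8] ang 9.41 open 0.639 F [-0.5 -1.2 -1.5]
(426.3, -368, 155) -> [-98.4 261.8  -2.1]
(426.3, -368, 17) -> [-98.6 261.7 135.9]
yaw 0.3161
```

View pics/s21.png

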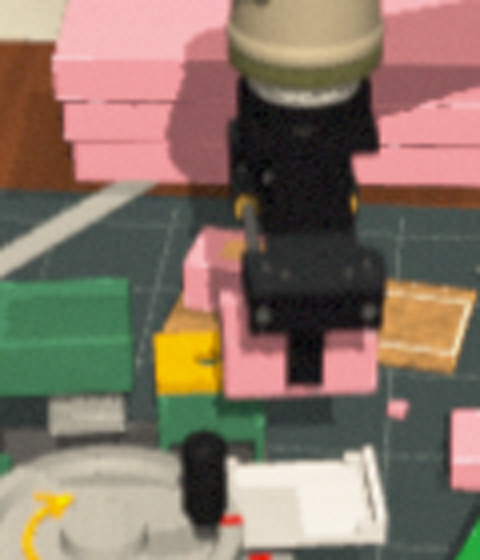

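The block has been lifted level. Carrying it to the board.

Emit:
carry_out:
  offset:
    - [-13,34,-3]
    - [-28,74,-3]
    - [-43,114,-3]
    - [-59,156,-3]
    - [-74,198,-3]
  yaw: [0.06,0.13,0.2,0.26,0.316]

```text
time_s: 32.0
tcp_pos: [0.4386, -0.3029, 0.1538]
orientation: [0.997, -0.077, 0.0, 0.0]
ft_force: [1.9, 0.4, -0.6]
opening: 0.643
```

```bash
python3 -c "
from h import *
go((426.3,-368,155),(426.3,-368,17),ang=-8.7)"
```

```text
t 32.0 tcp [ 438.6 -302.9  153.8] ang -8.85 open 0.643 F [ 1.9  0.4 -0.6]
(426.3, -368, 155) -> [-2.2 66.2 -1.2]
(426.3, -368, 17) -> [ -2.2  66.1 136.8]
yaw -0.0026
```

Emit:
carry_out:
  offset:
    - [-1,30,0]
    - [-2,60,0]
    - [-2,66,0]
    - [-2,66,15]
    - [-2,66,40]
  yaw: [0,0,0,0,0]

```text
time_s: 32.5
tcp_pos: [0.4286, -0.3655, 0.1136]
orientation: [0.997, -0.075, 0.001, 0.0]
ft_force: [-0.4, 0.6, -1.2]
opening: 0.641
```

Emit:
carry_out:
  offset:
    - [0,0,15]
    - [0,0,30]
    - [0,0,40]
    - [0,0,45]
    - [0,0,45]
  yaw: [0,0,0,0,0]

```text
time_s: 33.0
tcp_pos: [0.4274, -0.366, 0.0681]
orientation: [0.997, -0.076, -0.0, -0.0]
ft_force: [-0.4, -0.3, -0.9]
opening: 0.639
```

```bash
python3 -c "
from h import *
go((426.3,-368,17),ang=-8.7)
t=cam('top');s=cam('side');crop(t['img'],380,160,500,270,5.4,'t22.png');crop(s['img'],290,90,410,190,6,'s22.png')"
```

```text
t 33.0 tcp [ 427.4 -366.    68.1] ang -8.71 open 0.639 F [-0.4 -0.3 -0.9]
(426.3, -368, 17) -> [-0.7  2.2 51.1]
yaw -0.0001
```

View pics/s22.png

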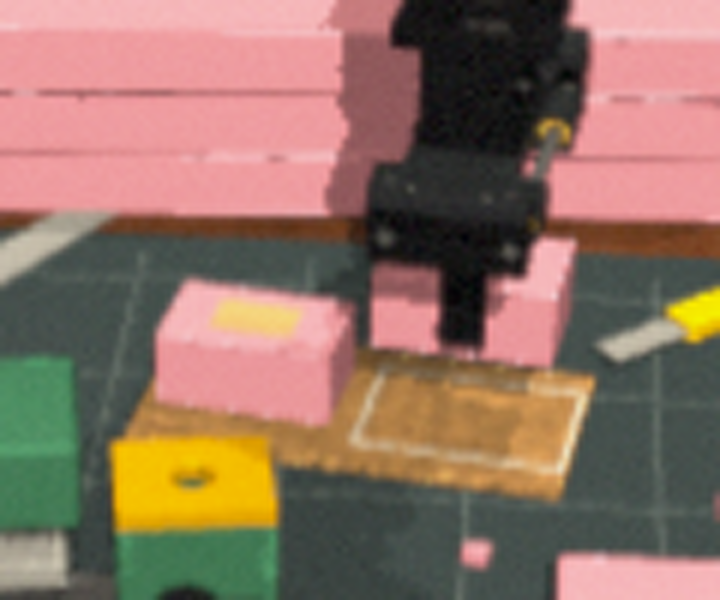

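View pics/t22.png

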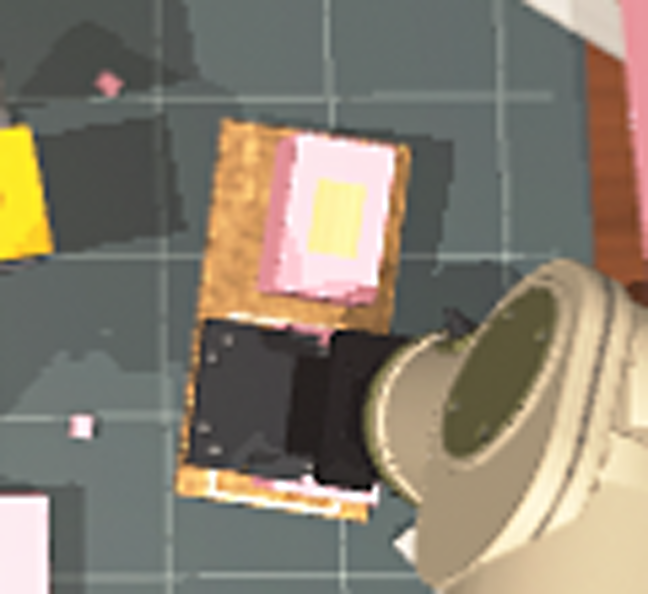

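Emit:
carry_out:
  offset:
    - [-0.7,2,8]
    - [-0.7,2,18]
    - [-0.7,2,28]
    - [-0.7,2,37]
    - [-0.7,2,42]
  yaw: [0,0,0,0,0]

```text
time_s: 33.6
tcp_pos: [0.4259, -0.3677, 0.0251]
orientation: [0.997, -0.076, -0.001, -0.001]
ft_force: [-0.6, -0.2, -0.9]
opening: 0.639
```

```bash
python3 -c "
from h import *
go((426.3,-368,16.6),ang=-8.7)
s=cam('side');crop(s['img'],290,90,410,190,6,'s23.png')"
```

```text
t 33.6 tcp [ 425.9 -367.7   25.1] ang -8.71 open 0.639 F [-0.6 -0.2 -0.9]
(426.3, -368, 16.6) -> [0.4 0.3 8.5]
yaw -0.0002
```

View pics/s23.png

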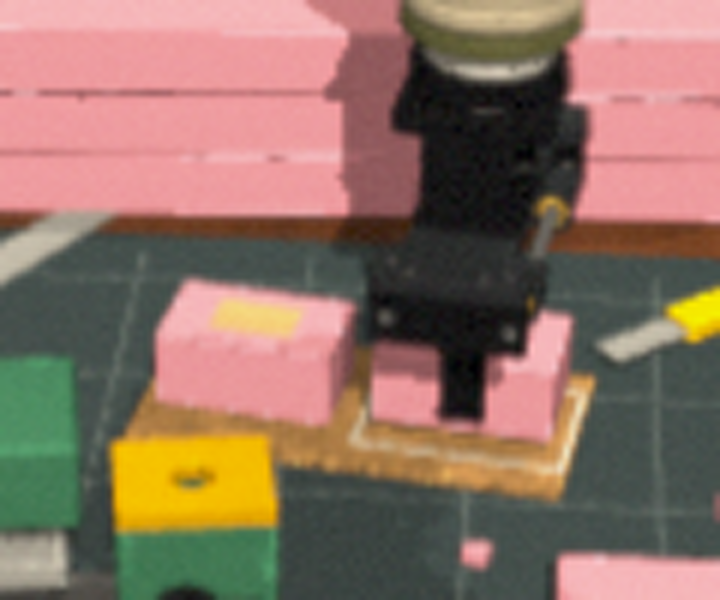

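Emit:
carry_out:
  offset:
    - [0.4,1,0]
    - [0.4,2,3]
    - [0.4,2,6]
    - [0.4,2,8]
    - [0.4,2,8.8]
  yaw: [0,0,0,0,0]

```text
time_s: 34.15
tcp_pos: [0.4264, -0.3701, 0.0176]
orientation: [0.997, -0.076, -0.0, -0.0]
ft_force: [0.5, -0.9, -1.3]
opening: 0.64
```

Emit:
carry_out:
  offset:
    - [0,0,0]
    - [0,0,0]
    - [0,0,0]
    - [0,0,0]
    - [0,0,0]
  yaw: [0,0,0,0,0]

```text
time_s: 34.65
tcp_pos: [0.4265, -0.3703, 0.0178]
orientation: [0.997, -0.076, 0.0, 0.0]
ft_force: [-0.0, 0.1, -0.8]
opening: 0.64
```

```bash
python3 -c "
from h import *
go((426.3,-369.5,16.6),ang=-8.7)
s=cam('side');crop(s['img'],290,90,410,190,6,'s24.png')"
```

```text
t 34.65 tcp [ 426.5 -370.3   17.8] ang -8.72 open 0.64 F [-0.   0.1 -0.8]
(426.3, -369.5, 16.6) -> [-0.3 -0.7  1.2]
yaw -0.0004
```

View pics/s24.png

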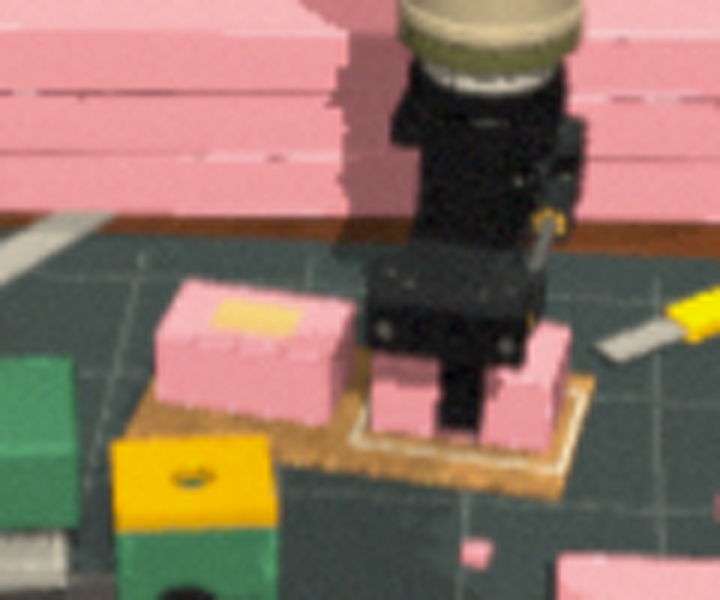

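Emit:
carry_out:
  offset:
    - [0,0,0.8]
    - [0,0,1.4]
    - [0,0,1.6]
    - [0,0,1.6]
    - [0,0,1.6]
  yaw: [0,0,0,0,0]

```text
time_s: 35.2
tcp_pos: [0.4265, -0.3702, 0.0166]
orientation: [0.997, -0.076, -0.0, 0.0]
ft_force: [-3.2, 2.8, 5.2]
opening: 0.639
```

Emit:
carry_out:
  offset:
    - [0,0,0]
    - [0,0,0]
    - [0,0,0]
    - [0,0,0]
    - [0,0,0]
  yaw: [0,0,0,0,0]
  claw: 1

```text
time_s: 35.7
tcp_pos: [0.4265, -0.3702, 0.0161]
orientation: [0.997, -0.076, -0.0, 0.0]
ft_force: [0.9, -0.3, -0.1]
opening: 0.968
```

Emit:
carry_out:
  offset:
    - [0,0,-8]
    - [0,0,-30]
    - [0,0,-65]
    - [0,0,-105]
    - [0,0,-150]
  yaw: [0,0,0,0,0]

```text
time_s: 36.2
tcp_pos: [0.426, -0.3697, 0.1677]
orientation: [0.997, -0.076, -0.0, -0.0]
ft_force: [-0.0, -1.6, 0.5]
opening: 1.002
```

Emit:
carry_out:
  offset:
    - [-15,-30,-30]
    - [-35,-70,-40]
    - [-55,-110,-40]
    - [-75,-155,-40]
    - [-90,-200,-40]
  yaw: [0,0,0,0,0]

```text
time_s: 36.7
tcp_pos: [0.3669, -0.1572, 0.2066]
orientation: [0.997, -0.076, 0.0, 0.001]
ft_force: [0.7, 0.6, 1.0]
opening: 1.004
```

```bash
python3 st.py; python3 -c "
from h import *
go()
t=cam('top');s=cam('side');cv2.imwrite('pics/t25.png',t['img']);cv2.imwrite('pics/s25.png',s['img']);crop(t['img'],380,160,500,270,5.4,'t25c.png');crop(s['img'],290,90,410,190,6,'s25c.png')"
```

```text
1264.0 327.500988533017 209.646105179913 -0.06373104535492112
1260.0 327.4522015073384 209.62594208647363 -0.07826784516861694
[0.50547814 0.07171349 0.15      ] [[ 0.          0.        ]
 [-0.04600402  0.28435166]
 [-0.45826804 -0.02692748]]
t 36.75 tcp [ 366.9 -150.3  206.6] ang -8.36 open 0.997 F [ 3.3  6.5 -0.3]
```

View pics/s25.png

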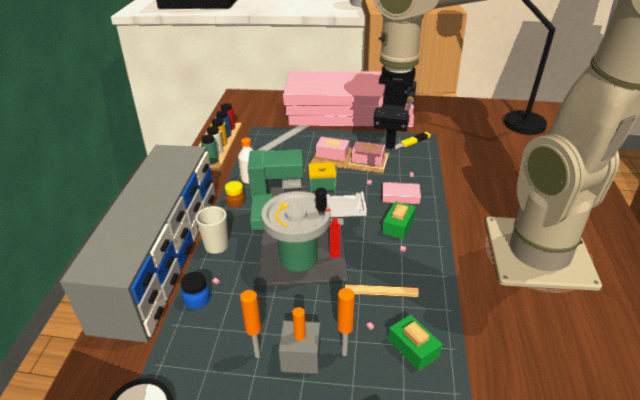

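View pics/t25c.png

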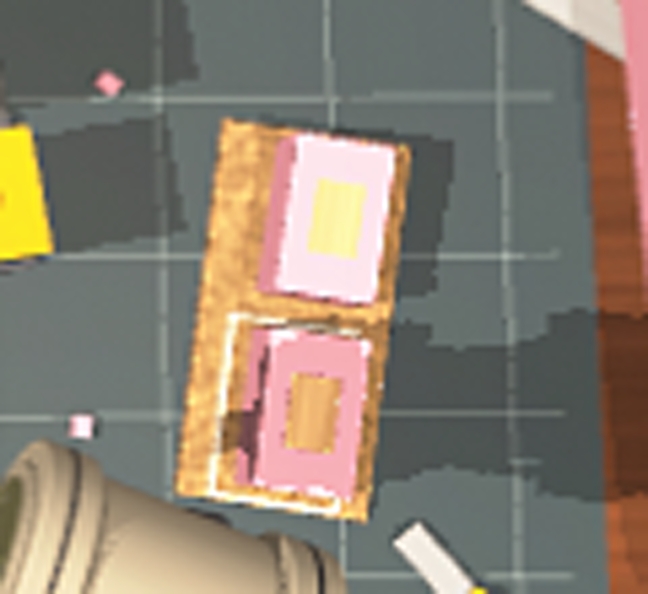

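View pics/s25c.png

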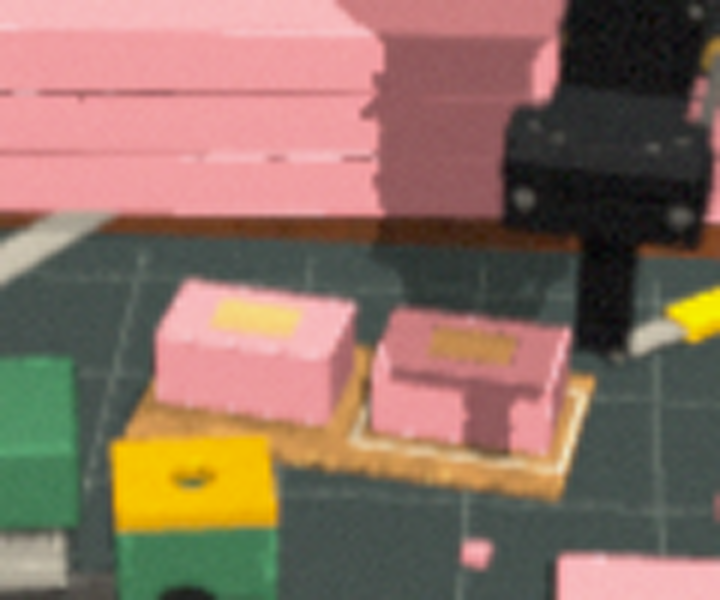

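```bash
python3 - <<'E'
from h import *
t=cam("top");s=cam("side")
def q(c,uv,z,n):
    P=plane(c,uv,z)*1000;e=(P[0]-P[3]+P[1]-P[2])[:2];print(n,P.mean(0).round(1),np.linalg.norm(e)/2,np.degrees(np.arctan2(e[1],e[0])));return P.mean(0)
T=lambda a:[(380+x/5.4,160+y/5.4) for x,y in a]
S=lambda a:[(290+x/6,90+y/6) for x,y in a]
def rep(a,b):
    d=(b-a)[:2];print("sep",np.hypot(*d),"dir",np.degrees(np.arctan2(d[1],d[0])))
rep(q(t,T([(272,330),(371,344),(352,500),(254,487)]),.046,"new"),q(t,T([(298,132),(397,145),(376,303),(275,292)]),.046,"fin"))
rep(q(t,T([(293,372),(341,377),(331,453),(285,447)]),.046,"new plug"),q(t,T([(316,178),(364,185),(357,256),(308,248)]),.046,"fin plug"))
rep(q(s,S([(372,367),(395,308),(570,328),(558,392)]),.046,"new"),q(s,S([(160,335),(187,280),(356,302),(338,362)]),.046,"fin"))
q(t,T([(231,315),(365,333),(341,512),(212,493)]),.006,"outline")
print(proj(t,[[.4265,-.3702,.046]])) 
go()
crop(t["img"],150,150,310,250,5,"t26.png")
E
```

```text
new [ 424.8 -371.3   46. ] 87.98088573987945 -8.525933068951437
fin [ 535.3 -388.3   46. ] 90.95884508792918 -9.543660443297703
sep 111.78049103600111 dir -8.741268147828482
new plug [ 426.4 -371.5   46. ] 42.46161403860045 -8.580434528813642
fin plug [ 535.9 -388.2   46. ] 40.15388053416432 -7.768834599567581
sep 110.78625165515227 dir -8.65738506239977
new [ 427.4 -365.8   46. ] 90.60837304286834 -8.426251220003797
fin [ 535.2 -384.3   46. ] 90.64603437164281 -10.363037993508902
sep 109.4531794217776 dir -9.727857702507297
outline [ 425.2 -369.6    6. ] 103.90470165046719 -8.597297225610076
[[437.44131716 236.2882249 ]]
t 36.95 tcp [ 368.  -159.2  206.8] ang -8.71 open 0.999 F [-0.5 -0.1 -0. ]
```

View pics/t26.png

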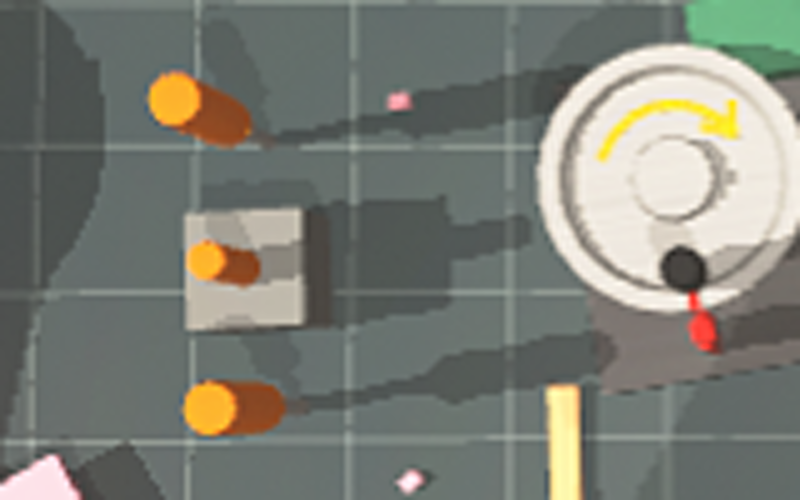

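View pics/t25.png

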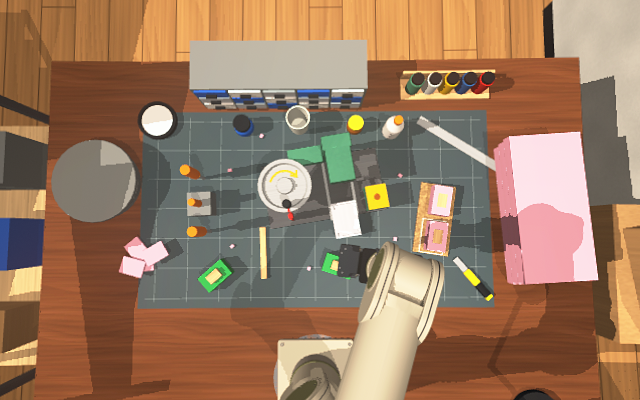

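```bash
python3 -c "
from plant import env
print(env.hand_in())"
```

```text
the job is handed in; nothing more can be done
None
```

The job is done and handed in at about 37 s of the allowed 72 s.

**What I did:**
- Turned the flywheel clockwise through one revolution by its crank.
- Pushed the small orange pin, the one in the grey stand, down the access hole until the tray sprang out. The first push, about 9 mm deep, did not free the tray; going 3 mm deeper did. The wrist force was about 6 N at most.
- Stood the pin back in its stand.
- Set the pressed block, plug up, in the white outline.

**Last checks:**
- **Wheel:** the red stripe is within 0.1 px of its starting position, which is roughly 0.1°.
- **Pin and bystanders:** the pin is upright in its stand. The bystanders and look-alikes look unmoved in the pictures.
- **Plug:** it looks flush with the block's top. I judged this by eye in the side view and did not measure it.
- **Block in the outline:** it is inside the white outline, at yaw about -8.5° with the outline at -8.6°.
- **Block and finished block:** their centres are about 110 mm apart (109.5 to 111.8 mm across the readings) and in line to about 1°.

**Disagreement:** the two cameras differ by 4 to 6 mm in y on the blocks' positions. I aligned the block using comparisons within each camera and the measured arm position.

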